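# Top up the left-hand and right-hand heat-sink magazines

### The job

Load all the heat sinks into the two spring magazines: left-hand ones into the left-hand magazine, right-hand ones into the right-hand magazine, fins up, each pushed down against the follower until both catches snap over its base and hold it. One left-hand sink has only been set loosely in its magazine: push it home too, so that each magazine holds two. Leave the solder reel, the screwdriver and the meter where they are.

Things in the scene. Friction and masses are not known exactly. Their poses are not given: they have to be found in the camera images.
- mag_lh: Fixed stack magazine for left-hand sinks. Grey base plate 180 (x) x 92 x 10 mm; four steel corner angles with flared tops (129 mm high) round a well 124 x 64 mm: 2 mm play each side. Long sides open 80 mm wide in the middle for fingers. Origin: centre of underside, on the bench; x along it, z up, x within 0.25 rad of world x. The two magazines may swap places.
- mag_rh: Fixed stack magazine for right-hand sinks. Grey base plate 180 (x) x 92 x 10 mm; four steel corner angles with flared tops (129 mm high) round a well 124 x 64 mm: 2 mm play each side. Long sides open 80 mm wide in the middle for fingers. Origin: centre of underside, on the bench; x along it, z up, x within 0.25 rad of world x. The two magazines may swap places.
- lh_catches (a point): On the well's axis, 85 mm above the bench, level with the flat undersides of the left-hand magazine's two brass spring catches, at mid-width of both ends, 7 mm into the well. Their bevelled tops start at 102 mm. A base pushed down at its middle forces them aside; push 3 to 6 mm past and they snap out over its end flanges. Let go, the spring lifts it: underside 80 mm up, the sink below at 50.
- rh_catches (a point): On the well's axis, 85 mm above the bench, level with the flat undersides of the right-hand magazine's two brass spring catches, at mid-width of both ends, 7 mm into the well. Their bevelled tops start at 102 mm. A base pushed down at its middle forces them aside; push 3 to 6 mm past and they snap out over its end flanges. Let go, the spring lifts it: underside 80 mm up, the sink below at 50.
- lh_key (a point): Top of the dark key post in the +x +y corner of the left-hand magazine's well, 113 mm above the bench. Only the cut-out corner of a left-hand sink passes it, so a sink goes in with its x axis along the magazine's x axis.
- rh_key (a point): Top of the dark key post in the +x -y corner of the right-hand magazine's well, 113 mm above the bench. Only the cut-out corner of a right-hand sink passes it, so a sink goes in with its x axis along the magazine's x axis.
- lh_follower (a joint): Spring follower (black plate in the well) of the left-hand magazine: how far it is down, m. 0 = spring out, its top 103 mm above the bench; 0.065 = lowest. 0.023 with one sink caught under the catches, 0.053 with two (sinks stack 30 mm apart). Spring 6.6 N at 0, +0.06 N per mm; forcing a sink past the catches takes 10 to 20 N in all.
- rh_follower (a joint): Spring follower (black plate in the well) of the right-hand magazine: how far it is down, m. 0 = spring out, its top 103 mm above the bench; 0.065 = lowest. 0.023 with one sink caught under the catches, 0.053 with two (sinks stack 30 mm apart). Spring 6.6 N at 0, +0.06 N per mm; forcing a sink past the catches takes 10 to 20 N in all.
- sink_l1: Aluminium heat sink, fins up, 0.18 kg. Base 120 (x) x 60 (y) x 5 mm. Fin pack 88 (x) x 40 (y) mm, centred, fin tops 30 mm above the underside; bare flanges 16 mm wide at the ends, 10 mm along the sides. Left-hand: corner at +x +y cut out square, 16 (x) x 20 (y) mm. Origin: centre of underside, z up. Starts set loosely on the follower in its magazine, underside 103 mm up.
- sink_l2: Aluminium heat sink, fins up, 0.18 kg. Base 120 (x) x 60 (y) x 5 mm. Fin pack 88 (x) x 40 (y) mm, centred, fin tops 30 mm above the underside; bare flanges 16 mm wide at the ends, 10 mm along the sides. Left-hand: corner at +x +y cut out square, 16 (x) x 20 (y) mm. Origin: centre of underside, z up. Lies on a dark mat 2 mm thick, x within 0.6 rad of world x.
- sink_r1: Aluminium heat sink, fins up, 0.18 kg. Base 120 (x) x 60 (y) x 5 mm. Fin pack 88 (x) x 40 (y) mm, centred, fin tops 30 mm above the underside; bare flanges 16 mm wide at the ends, 10 mm along the sides. Right-hand: corner at +x -y cut out square, 16 (x) x 20 (y) mm. Origin: centre of underside, z up. Lies on a dark mat 2 mm thick, x within 0.6 rad of world x.
- sink_r2: Aluminium heat sink, fins up, 0.18 kg. Base 120 (x) x 60 (y) x 5 mm. Fin pack 88 (x) x 40 (y) mm, centred, fin tops 30 mm above the underside; bare flanges 16 mm wide at the ends, 10 mm along the sides. Right-hand: corner at +x -y cut out square, 16 (x) x 20 (y) mm. Origin: centre of underside, z up. Lies on a dark mat 2 mm thick, x within 0.6 rad of world x.
- reel: White plastic solder reel standing on end, 62 mm across, 52 mm high, 0.35 kg. Origin: centre of its underside. To be left alone.
- driver: Screwdriver with a grey handle, 190 mm long, lying on the bench along its x axis, handle to -x. Origin: mid-length, on the bench. To be left alone.
- meter: Grey hand-held multimeter lying on the bench, 80 (x) x 160 (y) x 34 mm. Origin: centre of its underside. To be left alone.
Not all that is in view belongs to the job. What is shaped like the mag_rh but red is not meant.

How it is judged:
At the end, for the whole second after the job is handed in: Two left-hand sinks in the left-hand, two right-hand in the right-hand magazine, released and still: undersides below 83 mm (home: 80 and 50), centred to 6 mm, level to 0.04 rad, both followers over 49 mm down; reel, screwdriver and meter within 30 mm of where they were (z of sink_l1 in the frame of mag_lh between 0.035 and 0.083 m and horizontal distance between each of sink_l1, sink_l2 and mag_lh below 0.006 m and angle between each of sink_l1, sink_l2, sink_r1, sink_r2's own z axis and vertical below 0.04 rad and linear speed of each of sink_l1, sink_l2, sink_r1, sink_r2 below 0.02 m/s and z of sink_l2 in the frame of mag_lh between 0.035 and 0.083 m and z of sink_r1 in the frame of mag_rh between 0.035 and 0.083 m and horizontal distance between each of sink_r1, sink_r2 and mag_rh below 0.006 m and z of sink_r2 in the frame of mag_rh between 0.035 and 0.083 m and value of joint each of lh_follower, rh_follower above 0.049 m and distance of each of reel, driver, meter from where it was at the start of the episode below 0.03 m); the robot touches nothing.
It fails at once if the solder reel is moved by 30 mm or more (distance of reel from where it was at the start of the episode above 0.03 m).
It fails at once if the screwdriver is moved by 30 mm or more (distance of driver from where it was at the start of the episode above 0.03 m).
It fails at once if the meter is moved by 30 mm or more (distance of meter from where it was at the start of the episode above 0.03 m).
It also fails if it takes over 72 s, if anything falls off the work surface, if the arm or the gripper's body presses on something with over 40 N, if the wrist force passes 120 N, or if a joint passes its speed limit or range.

### The arm

A 6-joint arm with a two-finger parallel gripper is mounted at the origin on the work surface. World frame = base frame: x ahead of the robot, y to its left, z up, the work surface at z = 0. Lengths are in m, angles in rad, forces in N, time in s.
With the tool pointing down it reaches from about 0.375 to 0.975 m from the base axis. Payload 3.8 kg.
Tool frame: the origin (TCP) lies on the centre line of the jaws, within the pads' length; the fingertips stand 8 mm ahead of it and the grasp point (between the pads) lies 11 mm behind it; z points along the fingers, y is the direction in which the jaws open and shut (so a half turn about z gives the same grasp; the last joint's range is limited). The gripper opens to 85 mm and grips with 20 to 120 N. Pads are 22 mm wide; open, the fingers measure 114 mm over their backs; the gripper's body (76 mm by 85 mm) begins 54 mm behind the grasp point. The pads swing forward as they close: fully open they stand 13 mm farther back than shut.
Start: joints at [1.102, 0.264, 1.604, -0, 1.274, -0.037], TCP at [0.282, 0.613, 0.2] pointing down, gripper open.
Joint ranges: [-2.63, 2.63], [-0.94, 2.18], [0.31, 2.57], [-1.31, 4.45], [0, 2.66], [-2.55, 2.55]. Speed limits (rad/s): [2.57, 2.57, 3.14, 3.14, 3.14, 3.14].

### API

Orientations are given as a rotation vector (axis times angle).
In Python, from workcell import bot gives the robot as it stands.
- The arm moves only by the tool arm_command, never from a script. Its arguments are lists of equal length, an entry for each row: "slide": the shift along the tool's x, y, z in m, a list of three; "angular": the turn, a rotation vector about the tool's x, y, z in degrees, a list of three; "hand": the finger opening in m, from 0 to 0.0854. A call has exactly 8 rows; each row shifts and turns the pose as measured when the row begins, along the tool's axes as they then stand; what a row does not reach is not made up. A row lasts 1/10 s, in which the tool goes at most 50 mm and 8.59 degrees, less where a joint would pass 70% of its speed; a pose out of reach is approached as far as the arm can. A call is refused whole if a number of a shift passes 0.05 or a number of a turn 8.59, either way. A call with a gripper value outside its range is refused whole. The fingers move at their own pace and stop on an object; "squeeze" is the grip in N (left out, the last holds). Time passes only in rows, so rows that do not move let the fingers close, or fill a call up. It gives the time, the measured TCP pose, the force and the opening at its end, in the units of the state.
- bot.read_state(): the state, without advancing time (a new reading comes with each control period).
- bot.read_camera(name): name is "side" or "top"; returns the picture (480x640x3 uint8, red, green, blue); there is no depth.
- bot.get_calibration(name): a dict with "fx", "fy", "cx", "cy" (pixels), "k1" (the pictures are not rectified: a ray, as slopes to the right and down, at radius r is drawn at 1 + k1 r^2 times it, then the intrinsics apply), "R" (3x3) and "t" (3): a world point X has camera coordinates R X + t. Camera axes: x right, y down, z forward; pixel columns grow to the right and rows downward; lengths in m; the calibration is good to about 2 mm. A picture is of the moment at which its call begins. get_calibration takes no time and is no camera call.
- bot.finish_job(): hands the job in, once; it reports no verdict.
The state is a dict: "time": time; "q": joint angles; "joint_vel": joint speeds; "joint_torque": joint torques, N m; "tool_pos": TCP position; "tcp_rot": TCP orientation; "wrist_force": force on the tool from outside, world axes, zero at the start; "torque": the same for the moment, N m; "width": opening from 0.0 (shut) to 1.0 (fully open).
Only numpy, scipy, OpenCV 4.12 (cv2) and the standard library are available. Lean on these libraries where they do the work, as an engineer would, in place of code of your own. Each camera call takes 0.05 s, during which the arm holds its last target.

## Working session

There is one attempt and no reset: what is moved stays moved. The work goes in short steps, Python scripts to look and compute and a tool call to move; the robot and the scene stay as the last step left them, time stands still between calls to the robot, and variables do not carry over. Pictures are saved under pics/ and viewed, and the job is handed in when it is done.

Besides the shell and the picture viewer there is one more tool, called after ">>>" as a command line: name --argument value ..., lists and objects as JSON in quotes. arm_command: Moves the arm, as the interface text tells. Its arguments: {"type":"object","properties":{"slide":{"type":"array","items":{"type":"array","items":{"type":"number"}}},"angular":{"type":"array","items":{"type":"array","items":{"type":"number"}}},"hand":{"type":"array","items":{"type":"number"}},"squeeze":{"type":"number"}},"required":["slide","angular","hand"]}

```bash
ls; mkdir -p pics
python3 - <<'E'
from workcell import bot
import cv2,numpy as np
print(bot.read_state())
for n in("top","side"):
    im=bot.read_camera(n); cv2.imwrite(f"pics/{n}0.png",im[:,:,::-1]); print(n,bot.get_calibration(n))
E
```

```text
pics
{'time': 0.0, 'q': array([ 1.10209834e+00,  2.64772829e-01,  1.60537210e+00,  2.73248012e-05,
        1.27368476e+00, -3.69109836e-02]), 'joint_vel': array([-0.00140975, -0.00037544, -0.00166931, -0.00289013, -0.00042915,
       -0.00188781]), 'joint_torque': array([-6.69016226e-04, -5.15091527e+01, -3.67324305e+01,  9.08064339e-05,
        1.28497003e-02,  2.22126420e-05]), 'tool_pos': array([0.28212416, 0.61233928, 0.19884986]), 'tcp_rot': array([-0.67287947, -3.06808604,  0.00339133]), 'wrist_force': array([0.00946275, 1.28005868, 0.30948588]), 'torque': array([0.0364829 , 0.03138804, 0.01519429]), 'width': 0.9987085787628844}
top {'fx': 614.191241901405, 'fy': 614.191241901405, 'cx': 325.5824345538223, 'cy': 237.4180257655884, 'k1': -0.2043996980829983, 'R': array([[-0.00614867, -0.99982786, -0.01750564],
       [-0.9811663 ,  0.00941195, -0.19293549],
       [ 0.19306704,  0.01598964, -0.98105527]]), 't': array([0.10016655, 0.54671983, 1.51575587])}
side {'fx': 520.8628102848485, 'fy': 520.8628102848485, 'cx': 318.9338980928278, 'cy': 250.1955700091533, 'k1': -0.06728286790877805, 'R': array([[ 0.99841277, -0.05582574,  0.00744471],
       [-0.02665174, -0.58477155, -0.81076009],
       [ 0.04961473,  0.80927481, -0.58533124]]), 't': array([-0.53238145,  0.14772964,  1.40160397])}
```

View pics/top0.png

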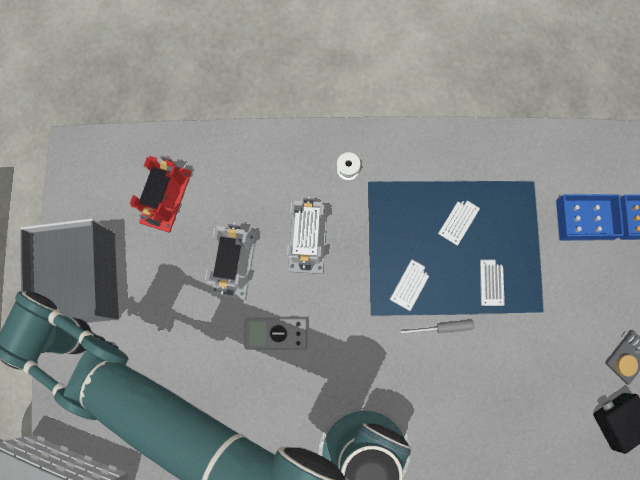

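View pics/side0.png

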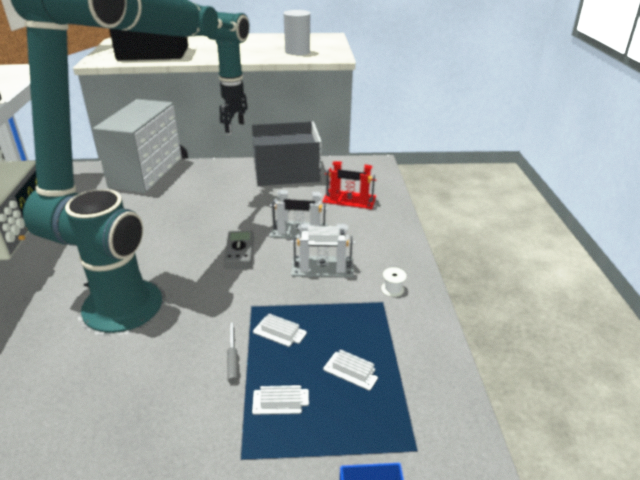

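Top view: the filled grey magazine (LH) is at (307,236), the empty grey one (RH) at (229,258), and the red decoy at (160,193). The sinks are at (459,222), (409,285) and (492,283). Next, close crops.

```bash
cat > h.py <<'E'
import numpy as np,cv2
from workcell import bot
def K(n):
    c=bot.get_calibration(n); return c
def proj(n,X):
    c=K(n); p=np.atleast_2d(X)@np.array(c["R"]).T+c["t"]; s=p[:,:2]/p[:,2:]; r2=(s**2).sum(1,keepdims=True)
    s=s*(1+c["k1"]*r2); return s*[c["fx"],c["fy"]]+[c["cx"],c["cy"]]
def ray(n,uv):
    c=K(n); d=(np.atleast_2d(uv).astype(float)-[c["cx"],c["cy"]])/[c["fx"],c["fy"]]; s=d.copy()
    for _ in range(30): s=d/(1+c["k1"]*(s**2).sum(1,keepdims=True))
    R=np.array(c["R"]); return -R.T@c["t"], np.c_[s,np.ones(len(s))]@R
def plane(n,uv,z):
    o,d=ray(n,uv); return o+d*((z-o[2])/d[:,2:])
def tri(uvt,uvs):
    o1,d1=ray("top",uvt);o2,d2=ray("side",uvs); d1=d1[0];d2=d2[0]
    A=np.c_[d1,-d2]; l=np.linalg.lstsq(A,o2-o1,rcond=None)[0]
    a=o1+l[0]*d1;b=o2+l[1]*d2; return (a+b)/2,np.linalg.norm(a-b)
def crop(im,x,y,w,h,k): return cv2.resize(im[y:y+h,x:x+w],None,fx=k,fy=k,interpolation=cv2.INTER_CUBIC)
E
python3 - <<'E'
from h import *
t=cv2.imread("pics/top0.png");s=cv2.imread("pics/side0.png")
cv2.imwrite("pics/c1.png",crop(t,375,190,150,125,5))
cv2.imwrite("pics/c2.png",crop(t,195,190,150,120,5))
cv2.imwrite("pics/c3.png",crop(s,240,300,160,120,5))
cv2.imwrite("pics/c4.png",crop(s,225,155,160,130,4))
E
```

```text
(no output)
```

View pics/c1.png

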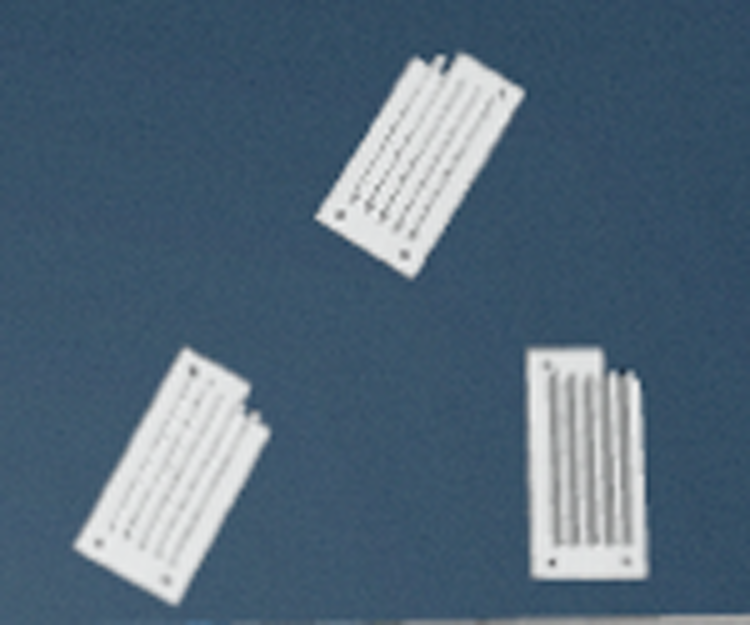

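View pics/c2.png

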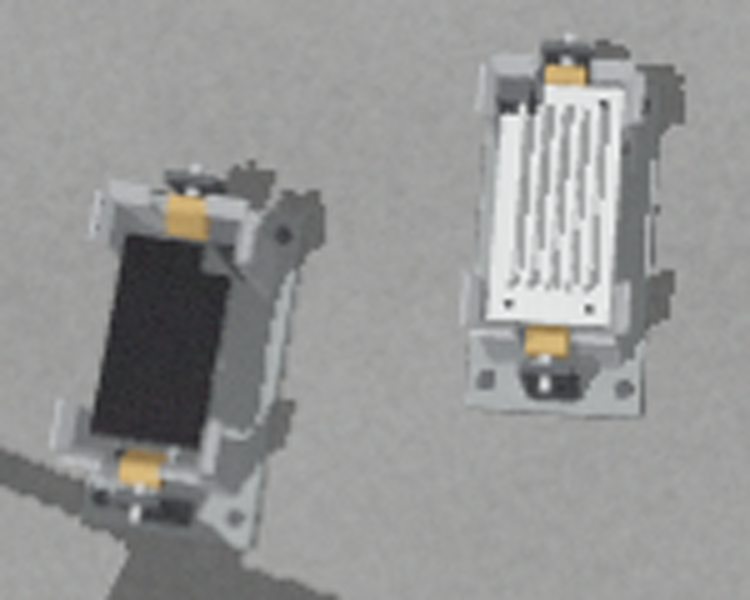

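View pics/c3.png

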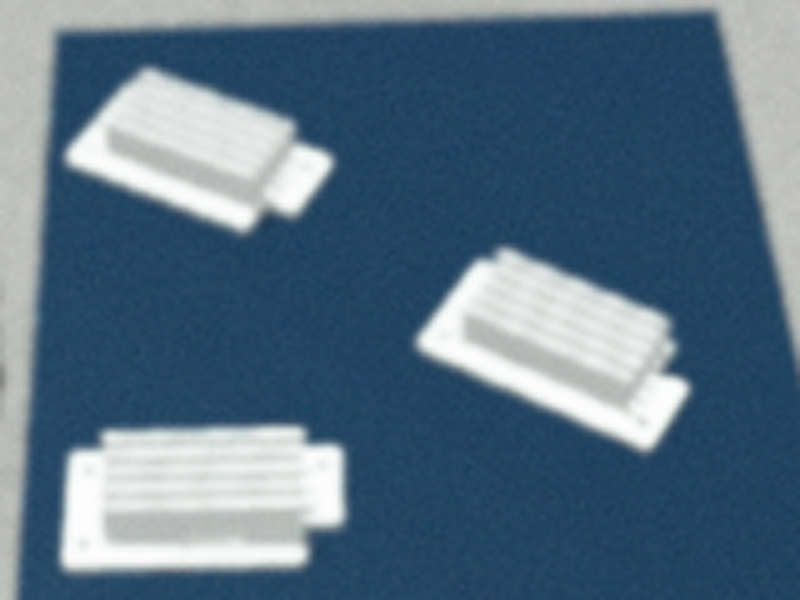

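View pics/c4.png

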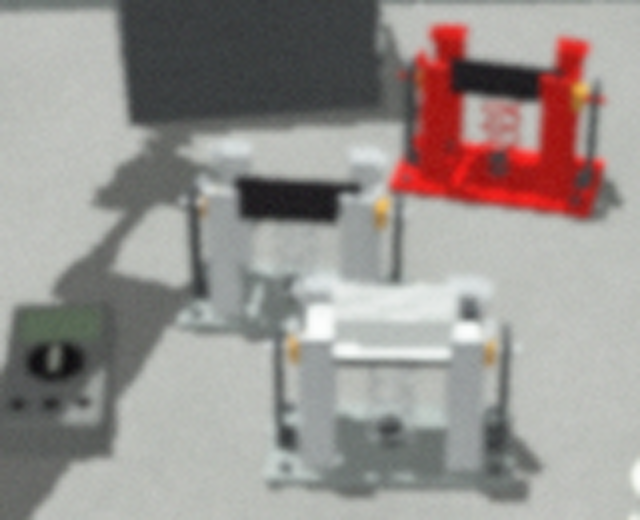

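Crop check: the cut corner tells the hand, and in the top view image-up is +x and image-left is +y. The sink at (459,222) is cut at top-left, so it is left-hand. Those at (409,285) and (492,283) are cut at top-right, so they are right-hand. The magazine at (307,236) has its key post at top-left (LH), and the one at (229,258) has it at top-right (RH). The red one at (160,193) is the decoy. Now measuring.

```bash
cat > m.py <<'E'
from h import *
t=cv2.imread("pics/top0.png")
hsv=cv2.cvtColor(t,cv2.COLOR_BGR2HSV)
m=((hsv[:,:,1]<50)&(hsv[:,:,2]>130)).astype(np.uint8)*255
m[:185]=0;m[312:]=0;m[:,:372]=0;m[:,534:]=0
cs,_=cv2.findContours(m,cv2.RETR_EXTERNAL,cv2.CHAIN_APPROX_NONE)
for c in cs:
    if cv2.contourArea(c)<300: continue
    p=plane("top",c[:,0,:],0.007)[:,:2].astype(np.float32)*1000
    print(cv2.minAreaRect(p))
def cc(u,v,x0,y0): return [(u+.5)/5-.5+x0,(v+.5)/5-.5+y0]
def fit(name,pts,loc,z,x0,y0,n="top"):
    w=plane(n,[cc(*p,x0,y0) for p in pts],z)[:,:2]; L=np.array(loc,float)/1000
    wm,Lm=w.mean(0),L.mean(0); a,b=(w-wm),(L-Lm)
    th=np.arctan2((b[:,0]*a[:,1]-b[:,1]*a[:,0]).sum(),(a*b).sum())
    R=np.array([[np.cos(th),-np.sin(th)],[np.sin(th),np.cos(th)]])
    o=wm-R@Lm; print(name,o.round(4),th.round(4),"res mm",(1000*(w-(o+L@R.T))).round(1).tolist())
A=[-60,30];B=[-60,-30];C=[60,-30];D=[60,30]
fit("l2",[(317,217),(415,278),(525,92)],[A,B,C],.007,375,190)
fit("rA",[(75,547),(180,605),(184,348)],[A,B,D],.007,375,190)
fit("rB",[(533,578),(647,577),(527,349)],[A,B,D],.007,375,190)
fit("l1",[(487,319),(608,323),(624,87)],[A,B,C],.108,195,190)
fit("magL plate",[(468,412),(643,413)],[[-90,46],[-90,-46]],.010,195,190)
fit("magR plate",[(250,548),(84,520)],[[-90,-46],[-90,46]],.010,195,190)
print("followR",plane("top",[cc(*p,195,190) for p in [(124,236),(92,433),(200,447),(226,282)]],.103)[:,:2].round(4).tolist())
print("brassR",plane("top",[cc(*p,195,190) for p in [(186,217),(142,468)]],.1)[:,:2].round(4).tolist())
print("brassL",plane("top",[cc(*p,195,190) for p in [(566,75),(547,341)]],.1)[:,:2].round(4).tolist())
E
python3 m.py
```

```text
((433.40753173828125, -339.1796875), (63.70816421508789, 122.0231704711914), 89.26411437988281)
((429.67724609375, -123.58208465576172), (63.17484664916992, 123.36491394042969), 59.86901092529297)
((599.4710083007812, -258.904052734375), (62.35590362548828, 123.14412689208984), 56.66561508178711)
l2 [ 0.5994 -0.2594] -0.5779 res mm [[0.3, 0.4], [-0.3, -0.4], [0.0, 0.0]]
rA [ 0.4295 -0.1246] -0.5149 res mm [[0.6, 0.8], [-0.6, -0.8], [-0.0, 0.1]]
rB [ 0.4326 -0.3397] -0.0166 res mm [[-0.4, 0.6], [-0.2, -0.7], [0.6, 0.1]]
l1 [0.5563 0.144 ] -0.0638 res mm [[-0.7, -0.0], [0.6, 0.4], [0.1, -0.3]]
magL plate [0.5546 0.1478] -0.0136 res mm [[-0.0, -0.4], [0.0, 0.4]]
magR plate [0.4907 0.3371] -0.1665 res mm [[0.2, 1.4], [-0.2, -1.4]]
followR [[0.542, 0.3604], [0.4429, 0.374], [0.4357, 0.3198], [0.5182, 0.3083]]
brassR [[0.552, 0.3298], [0.4257, 0.3491]]
brassL [[0.6228, 0.1392], [0.4877, 0.1487]]
```

```bash
cat > ov.py <<'E'
from h import *
def pts(o,th,L,z):
    c,s=np.cos(th),np.sin(th); L=np.array(L)/1000; return np.c_[o[0]+c*L[:,0]-s*L[:,1],o[1]+s*L[:,0]+c*L[:,1],np.full(len(L),z)]
def rect(a,b): return [(-a,-b),(a,-b),(a,b),(-a,b)]
def ov(n,im,box,k,items,out):
    x,y,w,h=box; I=crop(im,x,y,w,h,k)
    for o,th,L,z,col in items:
        p=(proj(n,pts(o,th,L,z))-[x,y]+.5)*k-.5
        cv2.polylines(I,[np.round(p*8).astype(int)],True,col,1,cv2.LINE_AA,3)
    cv2.imwrite(out,I)
E
python3 - <<'E'
from ov import *
t=cv2.imread("pics/top0.png");s=cv2.imread("pics/side0.png")
ML=((.556,.144),-.067);MR=((.489,.3395),-.152)
it=[]
for o,th in(ML,MR):
    it+=[(o,th,rect(90,46),.01,(0,0,255)),(o,th,rect(62,32),.129,(0,200,0)),(o,th,rect(62,32),.103,(255,0,0))]
ov("top",t,(195,190,150,120),5,it,"pics/o1.png")
it+=[((.5563,.144),-.064,rect(44,20),.133,(255,0,255))]
ov("side",s,(260,175,110,110),6,it,"pics/o2.png")
E
```

```text
(no output)
```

View pics/o1.png

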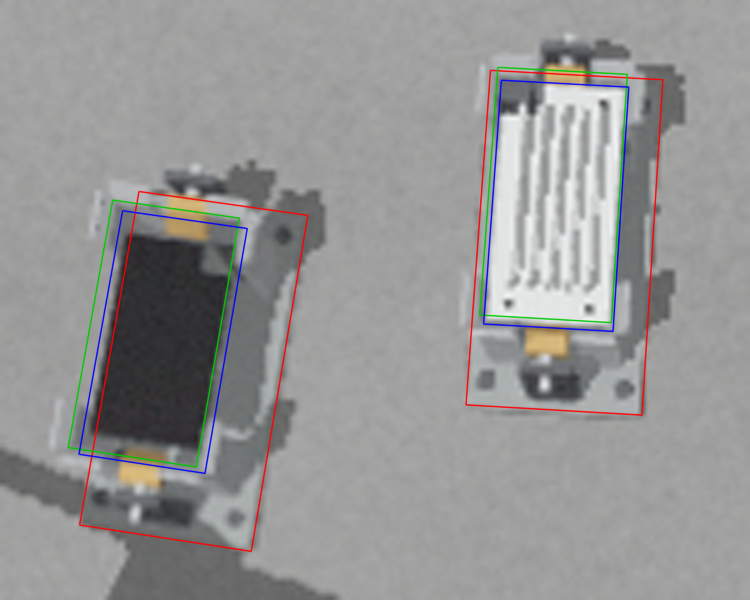

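View pics/o2.png

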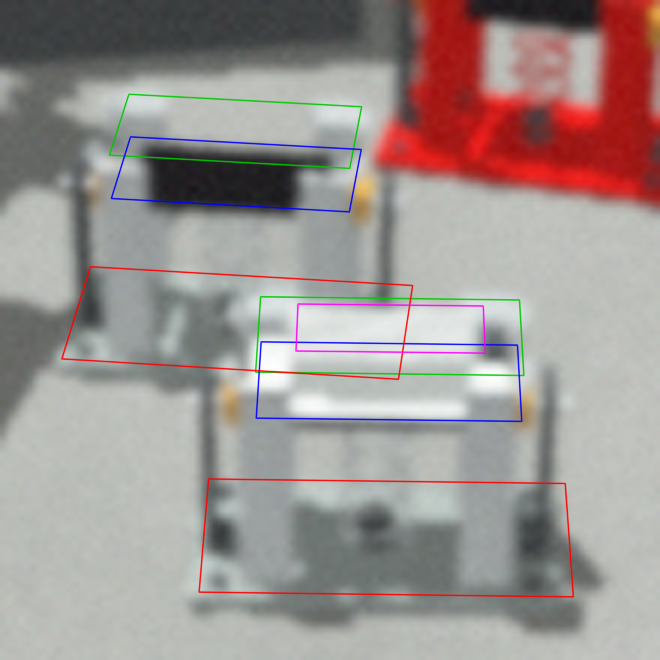

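```bash
cat > plan.py <<'E'
# usage: plan.py x y z yaw(of object, rad) rows
import sys
from h import *
from scipy.spatial.transform import Rotation as Ro
x,y,z,th,N=[float(v) for v in sys.argv[1:6]]; N=int(N)
s=bot.read_state(); p=s["tool_pos"]; R=Ro.from_rotvec(s["tcp_rot"])
best=None
for k in(0,np.pi):
    a=th+k; T=Ro.from_matrix(np.array([[np.cos(a),np.sin(a),0],[np.sin(a),-np.cos(a),0],[0,0,-1]]))
    d=(R.inv()*T).as_rotvec()
    if best is None or np.linalg.norm(d)<np.linalg.norm(best[1]): best=(T,d)
d=best[1]; deg=np.degrees(d); dw=np.array([x,y,z])-p
print("t",round(s["time"],2),"tcp",p.round(4),"F",s["wrist_force"].round(1),"w",round(s["width"]*85.4,1),"q",s["q"].round(2),"| d world",(dw*1000).round(1),"turn",deg.round(2))
nr=max(N,int(np.ceil(np.abs(deg).max()/8.5)),int(np.ceil(np.linalg.norm(dw)/.05)))
for i in range(nr):
    Ri=R*Ro.from_rotvec(d*i/nr); print((Ri.inv().apply(dw/nr)).round(4).tolist(),(deg/nr).round(2).tolist())
E
python3 plan.py .556 .144 .2 -.066 16
```

```text
t 0.1 tcp [0.2821 0.6124 0.199 ] F [-0.2 -0.1  0. ] w 85.4 q [ 1.1   0.26  1.61  0.    1.27 -0.04] | d world [ 273.9 -468.4    1. ] turn [ -0.11  -0.03 -20.96]
[-0.0278, -0.0194, -0.0] [-0.01, -0.0, -1.31]
[-0.0273, -0.0201, -0.0] [-0.01, -0.0, -1.31]
[-0.0269, -0.0207, -0.0] [-0.01, -0.0, -1.31]
[-0.0264, -0.0213, -0.0] [-0.01, -0.0, -1.31]
[-0.0259, -0.0219, -0.0] [-0.01, -0.0, -1.31]
[-0.0254, -0.0225, -0.0] [-0.01, -0.0, -1.31]
[-0.0249, -0.023, -0.0] [-0.01, -0.0, -1.31]
[-0.0243, -0.0236, -0.0] [-0.01, -0.0, -1.31]
[-0.0238, -0.0242, -0.0] [-0.01, -0.0, -1.31]
[-0.0232, -0.0247, -0.0] [-0.01, -0.0, -1.31]
[-0.0227, -0.0252, -0.0] [-0.01, -0.0, -1.31]
[-0.0221, -0.0257, -0.0] [-0.01, -0.0, -1.31]
[-0.0215, -0.0262, -0.0001] [-0.01, -0.0, -1.31]
[-0.0209, -0.0267, -0.0001] [-0.01, -0.0, -1.31]
[-0.0203, -0.0272, -0.0001] [-0.01, -0.0, -1.31]
[-0.0196, -0.0276, -0.0001] [-0.01, -0.0, -1.31]
```

>>> arm_command --slide '[[-0.028,-0.02,0],[-0.028,-0.02,0],[-0.027,-0.02,0],[-0.027,-0.021,0],[-0.026,-0.022,0],[-0.026,-0.022,0],[-0.025,-0.023,0],[-0.025,-0.023,0]]' --angular '[[0,0,-1.3],[0,0,-1.3],[0,0,-1.3],[0,0,-1.3],[0,0,-1.3],[0,0,-1.3],[0,0,-1.3],[0,0,-1.3]]' --hand '[0.055,0.055,0.055,0.055,0.055,0.055,0.055,0.055]' --squeeze 80

```text
time: 0.9
tool_pos: [0.4228, 0.3723, 0.1933]
tcp_rot: [-0.367, -3.114, 0.013]
wrist_force: [0.6, 0.3, 0.4]
width: 0.643
```

```bash
python3 plan.py .556 .144 .19 -.066 8
```

```text
t 0.9 tcp [0.4228 0.3723 0.1933] F [0.6 0.3 0.4] w 54.9 q [ 0.68  0.07  1.85 -0.    1.24 -0.66] | d world [ 133.2 -228.3   -3.3] turn [-0.48 -0.33 -9.67]
[-0.0228, -0.0239, 0.0005] [-0.06, -0.04, -1.21]
[-0.0223, -0.0244, 0.0005] [-0.06, -0.04, -1.21]
[-0.0218, -0.0248, 0.0005] [-0.06, -0.04, -1.21]
[-0.0213, -0.0253, 0.0005] [-0.06, -0.04, -1.21]
[-0.0207, -0.0257, 0.0005] [-0.06, -0.04, -1.21]
[-0.0202, -0.0262, 0.0005] [-0.06, -0.04, -1.21]
[-0.0196, -0.0266, 0.0004] [-0.06, -0.04, -1.21]
[-0.0191, -0.027, 0.0004] [-0.06, -0.04, -1.21]
```

>>> arm_command --slide '[[-0.03,-0.032,0],[-0.029,-0.033,0],[-0.028,-0.034,0],[-0.027,-0.035,0],[-0.027,-0.035,0],[-0.026,-0.035,0],[0,0,0],[0,0,0]]' --angular '[[0,0,-1.6],[0,0,-1.6],[0,0,-1.6],[0,0,-1.6],[-0.2,-0.2,-1.6],[-0.3,-0.2,-1.6],[0,0,0],[0,0,0]]' --hand '[0.055,0.055,0.055,0.055,0.055,0.055,0.055,0.055]'

```text
time: 1.7
tool_pos: [0.5582, 0.1292, 0.1902]
tcp_rot: [-0.102, -3.137, 0.003]
wrist_force: [0.3, 0.0, 0.0]
width: 0.644
```

```bash
python3 plan.py .556 .144 .121 -.066 4
python3 - <<'E'
from h import *
cv2.imwrite("pics/top1.png",crop(bot.read_camera("top")[:,:,::-1],250,180,120,110,5))
cv2.imwrite("pics/side1.png",crop(bot.read_camera("side")[:,:,::-1],270,100,110,180,4))
E
```

```text
t 1.7 tcp [0.5582 0.1292 0.1902] F [0.3 0.  0. ] w 55.0 q [ 0.18  0.08  1.84 -0.    1.23 -1.32] | d world [ -2.2  14.8 -69.2] turn [-0.1  -0.18  0.07]
[0.0007, 0.0037, 0.0173] [-0.03, -0.05, 0.02]
[0.0007, 0.0037, 0.0173] [-0.03, -0.05, 0.02]
[0.0008, 0.0037, 0.0173] [-0.03, -0.05, 0.02]
[0.0008, 0.0037, 0.0173] [-0.03, -0.05, 0.02]
```

View pics/side1.png

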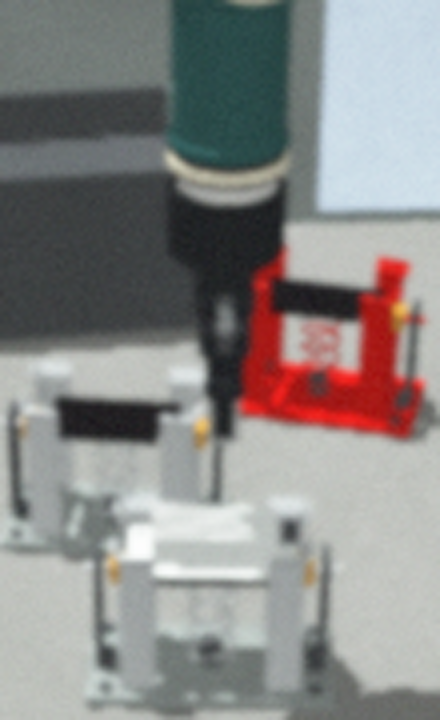

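The gripper hangs above the magazine, overshot about 15 mm in y, and nothing is touching. Aligning and descending.

>>> arm_command --slide '[[0.002,0.008,0],[0.001,0.005,0.01],[0,0.001,0.02],[0,0,0.02],[0,0,0.01],[0,0,0.005],[0,0,0],[0,0,0]]' --angular '[[0,0,0],[0,0,0],[0,0,0],[0,0,0],[0,0,0],[0,0,0],[0,0,0],[0,0,0]]' --hand '[0.055,0.055,0.055,0.055,0.055,0.055,0.055,0.055]'

```text
time: 2.6
tool_pos: [0.5515, 0.1552, 0.1216]
tcp_rot: [-0.079, -3.137, 0.0]
wrist_force: [0.4, -0.5, 0.6]
width: 0.645
```

```bash
python3 plan.py .556 .144 .121 -.066 2
```

```text
t 2.6 tcp [0.5515 0.1552 0.1216] F [ 0.4 -0.5  0.6] w 55.1 q [ 0.23  0.14  1.91  0.    1.1  -1.29] | d world [  4.5 -11.2  -0.6] turn [-0.01 -0.2   0.91]
[-0.0025, -0.0055, 0.0003] [-0.01, -0.1, 0.45]
[-0.0026, -0.0055, 0.0003] [-0.01, -0.1, 0.45]
```

>>> arm_command --slide '[[-0.003,-0.007,0],[0,0,0],[0,0,0],[0,0,0],[0,0,0],[0,0,0],[0,0,0],[0,0,0]]' --angular '[[0,0,0.9],[0,0,0],[0,0,0],[0,0,0],[0,0,0],[0,0,0],[0,0,0],[0,0,0]]' --hand '[0.055,0.055,0.055,0.055,0.055,0.055,0.055,0.055]'

```text
time: 3.4
tool_pos: [0.5571, 0.1473, 0.1252]
tcp_rot: [0.108, 3.137, 0.002]
wrist_force: [-0.2, -0.5, -1.1]
width: 0.641
```

```bash
python3 plan.py .556 .144 .121 -.066 2;  python3 - <<'E'
from h import *
cv2.imwrite("pics/top2.png",crop(bot.read_camera("top")[:,:,::-1],250,180,120,110,5))
cv2.imwrite("pics/side2.png",crop(bot.read_camera("side")[:,:,::-1],270,150,110,120,5))
E
python3 plan.py .556 .144 .121 -.066 2
```

```text
t 3.4 tcp [0.5571 0.1473 0.1252] F [-0.2 -0.5 -1.1] w 54.8 q [ 0.21  0.14  1.9   0.    1.1  -1.29] | d world [-1.1 -3.3 -4.2] turn [ 0.08  0.14 -0.15]
[0.0004, -0.0017, 0.0021] [0.04, 0.07, -0.07]
[0.0004, -0.0017, 0.0021] [0.04, 0.07, -0.07]
t 3.5 tcp [0.557  0.1473 0.1252] F [0.1 1.4 0.2] w 55.3 q [ 0.21  0.14  1.9   0.    1.1  -1.29] | d world [-1.  -3.3 -4.2] turn [ 0.08  0.13 -0.15]
[0.0004, -0.0017, 0.0021] [0.04, 0.07, -0.08]
[0.0004, -0.0017, 0.0021] [0.04, 0.07, -0.08]
```

View pics/top2.png

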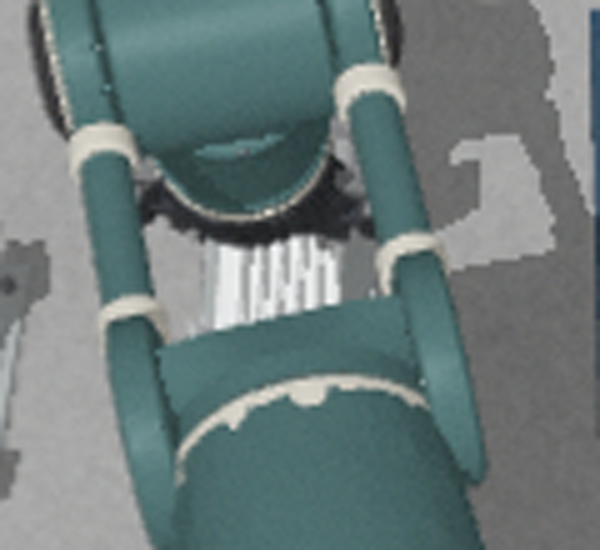

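View pics/side2.png

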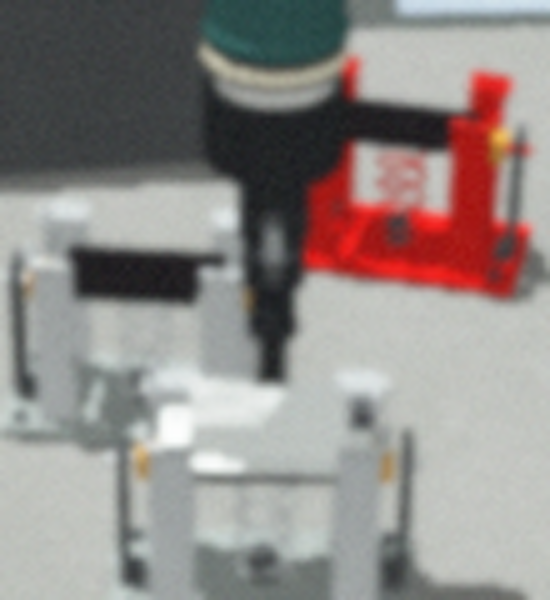

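Run:
```python
from h import *
for p in [(.557,.147,.125),(.557,.147,.117),(.555,.112,.117),(.559,.182,.117),(.556,.144,.133),(.555,.124,.108)]:
    print(p,((proj("side",p)-[270,150]+.5)*5-.5).round(0))
cv2.imwrite("pics/side3.png",bot.read_camera("side")[:,:,::-1])
print(bot.read_state()["tool_pos"])
```

```text
(0.557, 0.147, 0.125) [[276. 407.]]
(0.557, 0.147, 0.117) [[276. 419.]]
(0.555, 0.112, 0.117) [[276. 454.]]
(0.559, 0.182, 0.117) [[275. 385.]]
(0.556, 0.144, 0.133) [[274. 398.]]
(0.555, 0.124, 0.108) [[274. 455.]]
[0.55706053 0.14729535 0.12516269]
```

View pics/side3.png

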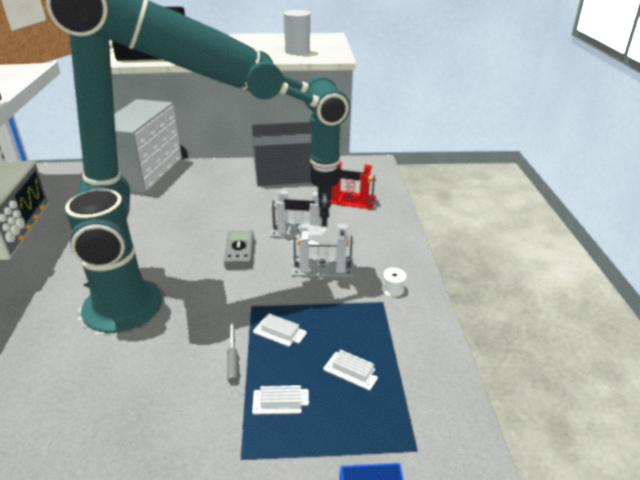

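Run:
```python
from h import *
im=cv2.imread("pics/side3.png")
cv2.imwrite("pics/side3c.png",crop(im,290,170,70,70,8))
for p in [(.557,.147,.19),(.557,.147,.25),(.555,.112,.117),(.559,.182,.117)]:
    print(p,((proj("side",p)-[290,170]+.5)*8-.5).round(0),proj("top",p).round(0))
```

```text
(0.557, 0.147, 0.19) [[284. 335.]] [[303. 222.]]
(0.557, 0.147, 0.25) [[287. 182.]] [[301. 217.]]
(0.555, 0.112, 0.117) [[282. 566.]] [[319. 230.]]
(0.559, 0.182, 0.117) [[280. 456.]] [[290. 228.]]
```

View pics/side3c.png

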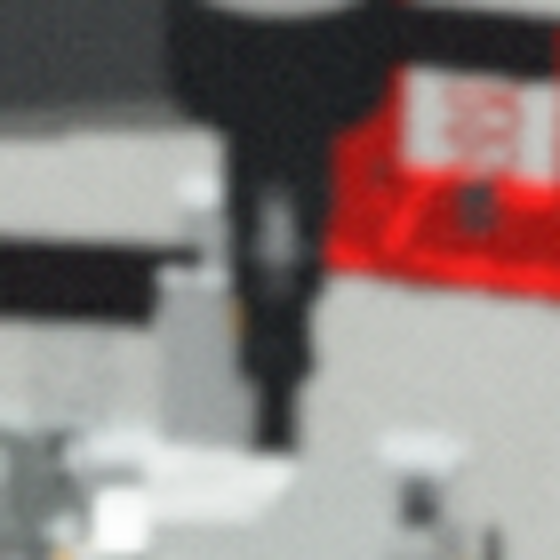

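Run:
```python
from h import *
from scipy.spatial.transform import Rotation as Ro
s=bot.read_state();print(s["tool_pos"],Ro.from_rotvec(s["tcp_rot"]).as_matrix().round(3).tolist())
for y in(-.05,0,.05):
  d=np.array([.418,.908,0])*y
  for z in(.192,.21,.265): print(y,z,proj("side",np.array([.282,.612,z])+d-[0,0,0]).round(0))
cv2.imwrite("pics/s0c.png",crop(cv2.imread("pics/side0.png"),180,40,100,100,7))
cv2.imwrite("pics/top3.png",bot.read_camera("top")[:,:,::-1])
```

```text
[0.55706053 0.14729535 0.12516269] [[-0.998, 0.069, 0.002], [0.069, 0.998, 0.001], [-0.002, 0.001, -1.0]]
-0.05 0.192 [[230. 148.]]
-0.05 0.21 [[230. 143.]]
-0.05 0.265 [[228. 128.]]
0 0.192 [[237. 143.]]
0 0.21 [[237. 138.]]
0 0.265 [[235. 123.]]
0.05 0.192 [[244. 137.]]
0.05 0.21 [[244. 132.]]
0.05 0.265 [[243. 118.]]
```

View pics/s0c.png

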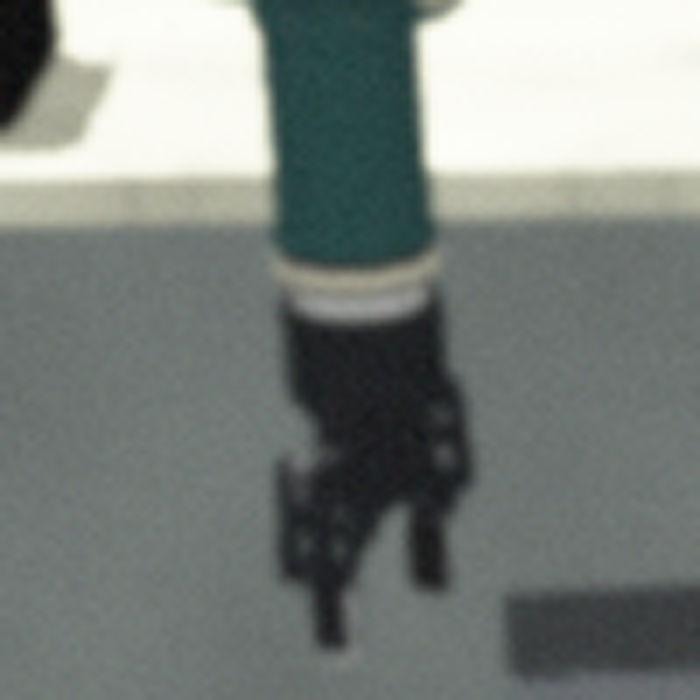

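View pics/top3.png

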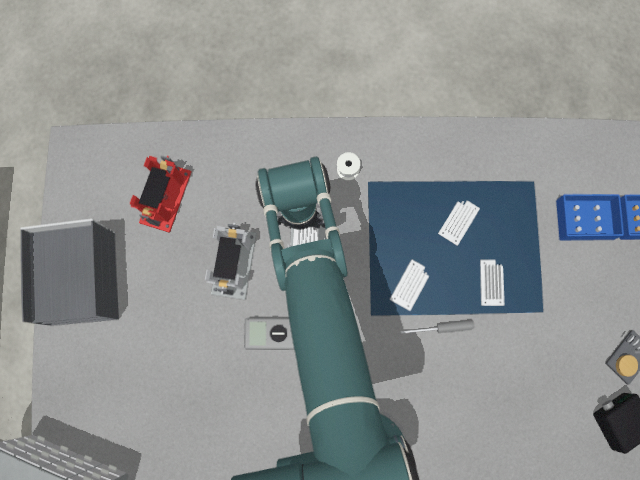

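The side view puts the near fingertip at (324,226). The state predicts about (325,241), which would mean the fingertips are some 40 mm higher than assumed. I'll check this by a slow, force-watched descent.

>>> arm_command --slide '[[0.001,-0.003,0.0],[0,0,0.003],[0,0,0.003],[0,0,0.003],[0,0,0.003],[0,0,0],[0,0,0],[0,0,0]]' --angular '[[0,0,0],[0,0,0],[0,0,0],[0,0,0],[0,0,0],[0,0,0],[0,0,0],[0,0,0]]' --hand '[0.055,0.055,0.055,0.055,0.055,0.055,0.055,0.055]'

```text
time: 4.4
tool_pos: [0.5552, 0.1441, 0.1113]
tcp_rot: [0.108, 3.139, 0.001]
wrist_force: [0.4, 0.2, -0.4]
width: 0.643
```

```bash
python3 plan.py .556 .144 .110 -.066 2
python3 - <<'E'
from h import *
im=bot.read_camera("side")[:,:,::-1]
cv2.imwrite("pics/side4c.png",crop(im,290,170,70,110,7))
print(proj("side",[[.519,.147,.19],[0,0,0],[.565,.06,.0]]).round(), proj("top",[[.519,.147,.19],[.519,.147,.235]]).round())
E
```

```text
t 4.4 tcp [0.5552 0.1441 0.1113] F [ 0.4  0.2 -0.4] w 54.9 q [ 0.21  0.14  1.92  0.    1.08 -1.29] | d world [ 0.8 -0.1 -1.3] turn [ 0.06  0.06 -0.14]
[-0.0004, -0.0, 0.0007] [0.03, 0.03, -0.07]
[-0.0004, -0.0, 0.0007] [0.03, 0.03, -0.07]
[[311. 212.]
 [123. 305.]
 [329. 285.]] [[303. 238.]
 [302. 235.]]
```

View pics/side4c.png

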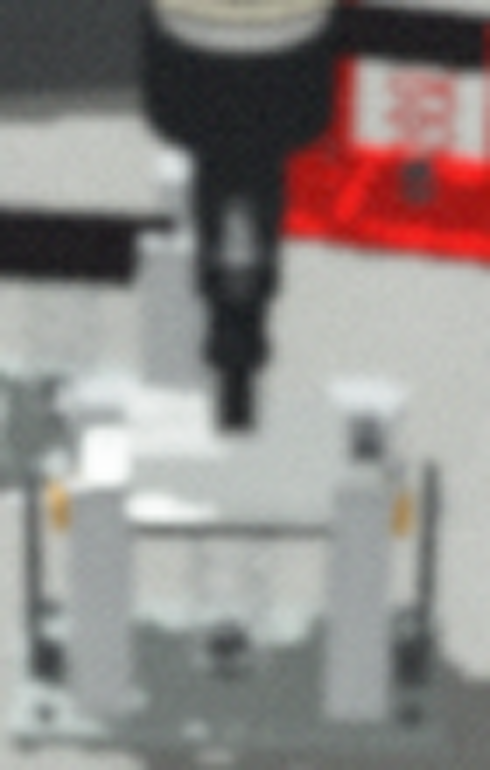

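The tip shows at about (324,231), just above fin-top level, with no force, so the offset is real. Continuing slowly.

>>> arm_command --slide '[[0,0,0.004],[0,0,0.004],[0,0,0.004],[0,0,0.003],[0,0,0.003],[0,0,0.002],[0,0,0],[0,0,0]]' --angular '[[0,0,0],[0,0,0],[0,0,0],[0,0,0],[0,0,0],[0,0,0],[0,0,0],[0,0,0]]' --hand '[0.055,0.055,0.055,0.055,0.055,0.055,0.055,0.055]'

```text
time: 5.25
tool_pos: [0.5552, 0.1441, 0.0894]
tcp_rot: [0.108, 3.139, 0.002]
wrist_force: [-0.2, -0.4, -0.1]
width: 0.645
```

```bash
python3 plan.py .556 .144 .110 -.066 1
python3 - <<'E'
from h import *
im=bot.read_camera("side")[:,:,::-1]
cv2.imwrite("pics/side5c.png",crop(im,290,170,70,110,7))
E
```

```text
t 5.25 tcp [0.5552 0.1441 0.0894] F [-0.2 -0.4 -0.1] w 55.1 q [ 0.21  0.17  1.94  0.    1.04 -1.29] | d world [ 0.8 -0.1 20.6] turn [ 0.06  0.05 -0.14]
[-0.0008, -0.0, -0.0206] [0.06, 0.05, -0.14]
```

View pics/side5c.png

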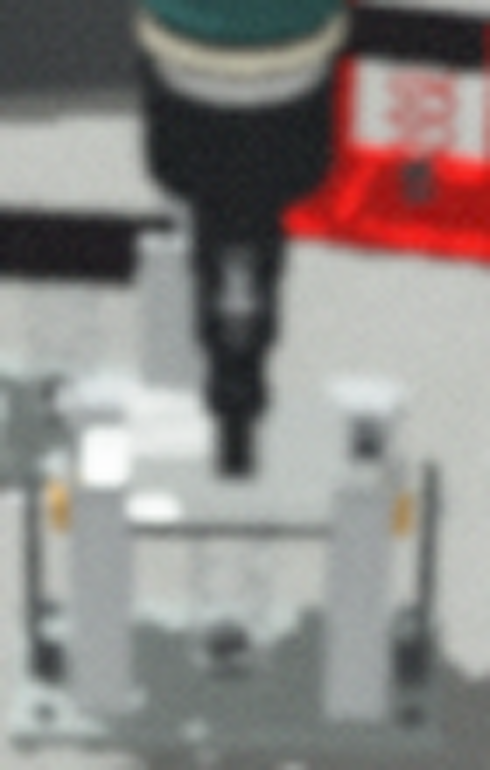

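No contact at TCP z 0.089, though the flange is at 0.108. The tip is at (324,238), and the flange is about 15–18 mm below it. Going 11 mm further and closing on the fins.

>>> arm_command --slide '[[-0.001,0,0.003],[0,0,0.003],[0,0,0.003],[0,0,0],[0,0,0],[0,0,0],[0,0,0],[0,0,0]]' --angular '[[0,0,0],[0,0,0],[0,0,0],[0,0,0],[0,0,0],[0,0,0],[0,0,0],[0,0,0]]' --hand '[0.055,0.055,0.055,0.055,0.03,0.03,0.03,0.03]' --squeeze 40

```text
time: 6.1
tool_pos: [0.5566, 0.1438, 0.0803]
tcp_rot: [0.108, 3.138, 0.001]
wrist_force: [0.1, -0.8, 0.1]
width: 0.457
```

```bash
python3 plan.py .556 .144 .077 -.066 1
python3 - <<'E'
from h import *
im=bot.read_camera("side")[:,:,::-1]
cv2.imwrite("pics/side6c.png",crop(im,290,170,70,110,7))
im=bot.read_camera("top")[:,:,::-1]
cv2.imwrite("pics/top6c.png",crop(im,250,170,110,110,6))
E
```

```text
t 6.1 tcp [0.5566 0.1438 0.0803] F [ 0.1 -0.8  0.1] w 39.0 q [ 0.21  0.18  1.94  0.    1.02 -1.29] | d world [-0.6  0.2 -3.3] turn [ 0.04  0.09 -0.15]
[0.0007, 0.0002, 0.0033] [0.04, 0.09, -0.15]
```

View pics/side6c.png

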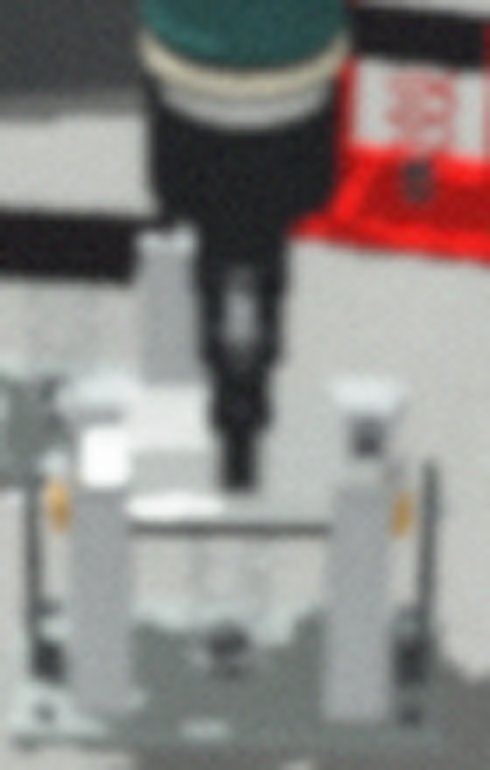

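View pics/top6c.png

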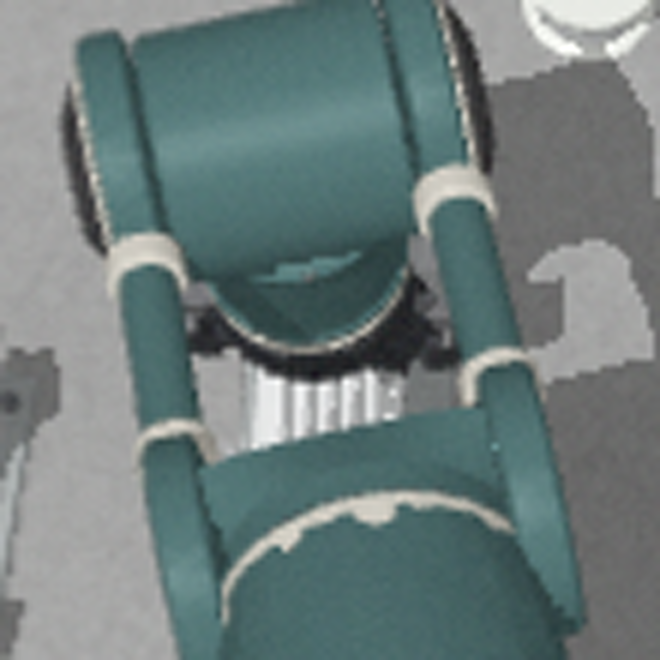

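Gripped: width 39 mm, so the 40 mm fin pack is held. The tip is at (324,239), about 4 mm above the flange. The reported z therefore reads about 40 mm low compared with the cameras; I'll carry that offset. Pushing 27 mm down.

>>> arm_command --slide '[[0,0,0],[0,0,0.004],[0,0,0.004],[0,0,0.004],[0,0,0.004],[0,0,0.004],[0,0,0.003],[0,0,0.002]]' --angular '[[0,0,0],[0,0,0],[0,0,0],[0,0,0],[0,0,0],[0,0,0],[0,0,0],[0,0,0]]' --hand '[0.03,0.03,0.03,0.03,0.03,0.03,0.03,0.03]' --squeeze 80

```text
time: 7.0
tool_pos: [0.5579, 0.1437, 0.0663]
tcp_rot: [0.108, 3.136, 0.001]
wrist_force: [-5.0, -1.4, 11.1]
width: 0.454
```

```bash
python3 plan.py .556 .144 .053 -.066 1
python3 - <<'E'
from h import *
im=bot.read_camera("side")[:,:,::-1]
cv2.imwrite("pics/side7c.png",crop(im,290,170,70,110,7))
E
```

```text
t 7.0 tcp [0.5579 0.1437 0.0663] F [-5.  -1.4 11.1] w 38.8 q [ 0.21  0.2   1.95 -0.    0.99 -1.29] | d world [ -1.9   0.3 -13.3] turn [ 0.03  0.19 -0.17]
[0.002, 0.0001, 0.0132] [0.03, 0.19, -0.17]
```

View pics/side7c.png

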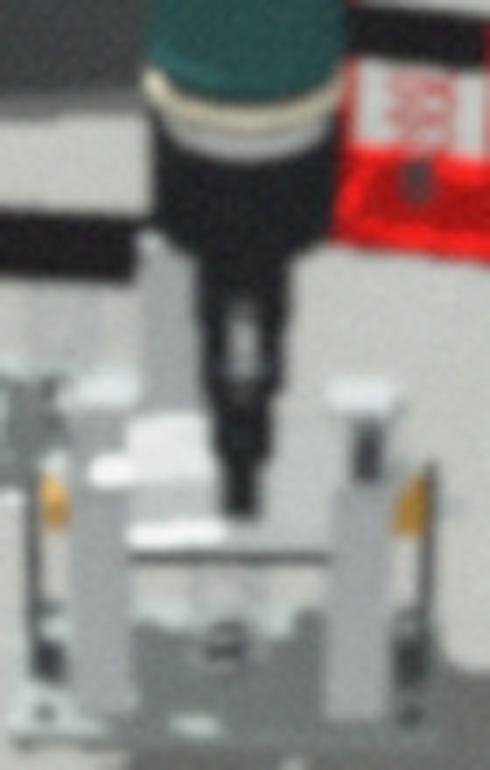

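The sink is going down (flange line at row ~530 of the crop) and the catches are being spread. Pushing on.

>>> arm_command --slide '[[0.001,0,0.004],[0.001,0,0.004],[0,0,0.004],[0,0,0.004],[0,0,0.004],[0,0,0.003],[0,0,0.002],[0,0,0]]' --angular '[[0,0,0],[0,0,0],[0,0,0],[0,0,0],[0,0,0],[0,0,0],[0,0,0],[0,0,0]]' --hand '[0.03,0.03,0.03,0.03,0.03,0.03,0.03,0.03]'

```text
time: 7.85
tool_pos: [0.558, 0.1437, 0.0525]
tcp_rot: [0.109, 3.133, 0.001]
wrist_force: [-2.0, -0.5, 4.3]
width: 0.449
```

```bash
python3 plan.py .556 .144 .053 -.066 1
python3 - <<'E'
from h import *
im=bot.read_camera("side")[:,:,::-1]
cv2.imwrite("pics/side8c.png",crop(im,290,170,70,110,7))
E
```

```text
t 7.85 tcp [0.558  0.1437 0.0525] F [-2.  -0.5  4.3] w 38.3 q [ 0.21  0.21  1.96 -0.    0.96 -1.29] | d world [-2.   0.3  0.5] turn [ 0.03  0.4  -0.19]
[0.002, 0.0002, -0.0005] [0.03, 0.4, -0.19]
```

View pics/side8c.png

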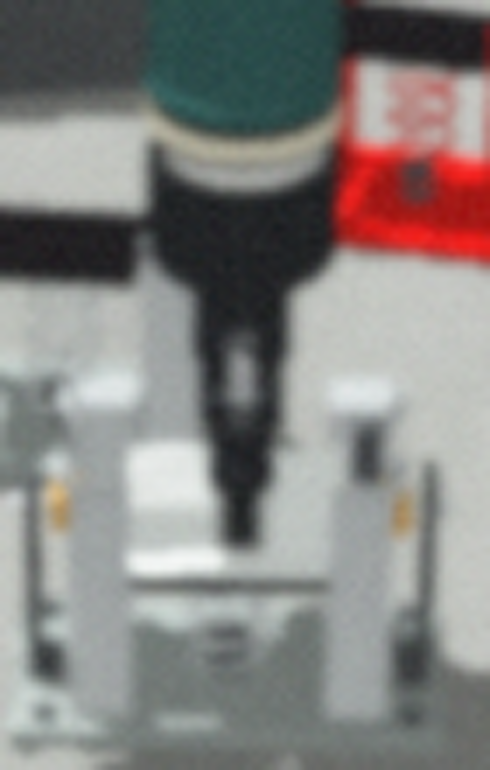

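The brass catches are back at their rest positions, (57,500) and (403,510) in the crop, and the force dropped to 4 N: it snapped. Releasing and lifting.

>>> arm_command --slide '[[0,0,0],[0,0,0],[0,0,0],[0,0,-0.01],[0,0,-0.03],[0,0,-0.04],[0,0,-0.02],[0,0,-0.005]]' --angular '[[0,0,0],[0,0,0],[0,0,0],[0,0,0],[0,0.2,0],[0,0.2,0],[0,0,0],[0,0,0]]' --hand '[0.055,0.055,0.055,0.055,0.055,0.055,0.055,0.055]'

```text
time: 8.7
tool_pos: [0.5558, 0.1437, 0.1593]
tcp_rot: [-0.108, -3.135, -0.0]
wrist_force: [0.4, -0.1, 0.6]
width: 0.641
```

```bash
python3 plan.py .5995 -.2592 .15 -.578 12
python3 - <<'E'
from h import *
im=bot.read_camera("side")[:,:,::-1]
cv2.imwrite("pics/side9c.png",crop(im,290,170,70,110,7))
E
```

```text
t 8.7 tcp [0.5558 0.1437 0.1593] F [ 0.4 -0.1  0.6] w 54.8 q [ 0.21  0.11  1.87  0.    1.17 -1.29] | d world [  43.7 -402.9   -9.3] turn [-0.07 -0.26 29.16]
[-0.0059, -0.0332, 0.0008] [-0.01, -0.02, 2.43]
[-0.0074, -0.033, 0.0008] [-0.01, -0.02, 2.43]
[-0.0087, -0.0326, 0.0008] [-0.01, -0.02, 2.43]
[-0.0101, -0.0322, 0.0008] [-0.01, -0.02, 2.43]
[-0.0115, -0.0318, 0.0008] [-0.01, -0.02, 2.43]
[-0.0128, -0.0312, 0.0008] [-0.01, -0.02, 2.43]
[-0.0141, -0.0307, 0.0008] [-0.01, -0.02, 2.43]
[-0.0154, -0.03, 0.0008] [-0.01, -0.02, 2.43]
[-0.0167, -0.0294, 0.0008] [-0.01, -0.02, 2.43]
[-0.0179, -0.0286, 0.0008] [-0.01, -0.02, 2.43]
[-0.0191, -0.0279, 0.0008] [-0.01, -0.02, 2.43]
[-0.0203, -0.027, 0.0008] [-0.01, -0.02, 2.43]
```

View pics/side9c.png

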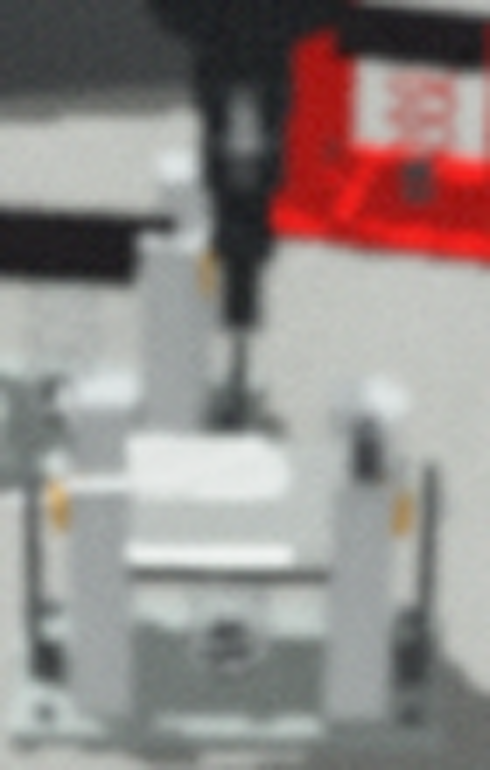

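The sink stays down: flange at crop row ~555 against 515 at the start, so l1 is caught. On to l2.

>>> arm_command --slide '[[-0.006,-0.034,0],[-0.007,-0.036,0],[-0.01,-0.036,0],[-0.011,-0.036,0],[-0.013,-0.036,0],[-0.014,-0.035,0],[-0.016,-0.034,0],[-0.018,-0.034,0]]' --angular '[[0,0,2.6],[0,0,2.6],[0,0,2.6],[0,0,2.6],[0,0,2.6],[0,0,2.6],[0,0,2.6],[0,0,2.6]]' --hand '[0.055,0.055,0.055,0.055,0.055,0.055,0.055,0.055]'

```text
time: 9.55
tool_pos: [0.5793, -0.157, 0.1492]
tcp_rot: [-0.677, -3.052, -0.002]
wrist_force: [0.5, -0.5, 0.3]
width: 0.643
```

```bash
python3 plan.py .5995 -.2592 .05 -.578 4
```

```text
t 9.55 tcp [ 0.5793 -0.157   0.1492] F [ 0.5 -0.5  0.3] w 54.9 q [-0.31  0.17  1.81  0.    1.17 -1.44] | d world [  20.2 -102.2  -99.2] turn [-0.17 -0.84  8.1 ]
[-0.0157, -0.021, 0.0246] [-0.04, -0.21, 2.02]
[-0.0164, -0.0204, 0.0247] [-0.04, -0.21, 2.02]
[-0.017, -0.0198, 0.0247] [-0.04, -0.21, 2.02]
[-0.0176, -0.0193, 0.0248] [-0.04, -0.21, 2.02]
```

>>> arm_command --slide '[[-0.018,-0.024,0],[-0.014,-0.016,0.01],[-0.008,-0.008,0.02],[-0.004,-0.004,0.02],[0,0,0.02],[0,0,0.01],[0,0,0],[0,0,0]]' --angular '[[0,0,2.6],[0,0,2],[0,-0.4,1],[0,-0.4,0],[0,0,0],[0,0,0],[0,0,0],[0,0,0]]' --hand '[0.055,0.055,0.055,0.055,0.055,0.055,0.055,0.055]'

```text
time: 10.35
tool_pos: [0.5878, -0.2311, 0.0551]
tcp_rot: [-0.846, -3.011, 0.004]
wrist_force: [0.3, -1.1, 0.2]
width: 0.646
```

```bash
python3 plan.py .5995 -.2592 .03 -.578 4
```

```text
t 10.35 tcp [ 0.5878 -0.2311  0.0551] F [ 0.3 -1.1  0.2] w 55.2 q [-0.41  0.32  1.82 -0.01  1.02 -1.43] | d world [ 11.7 -28.1 -25.1] turn [-0.39 -0.72  1.73]
[-0.0062, -0.0044, 0.0062] [-0.1, -0.18, 0.43]
[-0.0062, -0.0044, 0.0062] [-0.1, -0.18, 0.43]
[-0.0063, -0.0044, 0.0063] [-0.1, -0.18, 0.43]
[-0.0063, -0.0043, 0.0063] [-0.1, -0.18, 0.43]
```

>>> arm_command --slide '[[-0.008,-0.006,0],[-0.008,-0.006,0],[-0.006,-0.004,0.006],[-0.003,-0.002,0.006],[0,0,0.006],[0,0,0.003],[0,0,0],[0,0,0]]' --angular '[[0,0,0.4],[0,-0.3,0.5],[-0.4,-0.4,0.5],[0,0,0.3],[0,0,0],[0,0,0],[0,0,0],[0,0,0]]' --hand '[0.055,0.055,0.055,0.055,0.055,0.055,0.055,0.055]'

```text
time: 11.15
tool_pos: [0.6034, -0.2633, 0.036]
tcp_rot: [0.896, 3.004, -0.001]
wrist_force: [-0.3, 0.2, 0.1]
width: 0.646
```

```bash
python3 plan.py .5995 -.2592 -.02 -.578 4;  python3 - <<'E'
from h import *
im=bot.read_camera("side")[:,:,::-1]
cv2.imwrite("pics/side10c.png",crop(im,300,290,110,110,6))
im=bot.read_camera("top")[:,:,::-1]
cv2.imwrite("pics/top10c.png",crop(im,400,150,120,110,6))
E
```

```text
t 11.15 tcp [ 0.6034 -0.2633  0.036 ] F [-0.3  0.2  0.1] w 55.2 q [-0.45  0.37  1.79  0.    0.98 -1.44] | d world [ -3.9   4.1 -56. ] turn [ 0.1   0.4  -0.09]
[0.0015, 0.0003, 0.014] [0.02, 0.1, -0.02]
[0.0014, 0.0003, 0.014] [0.02, 0.1, -0.02]
[0.0014, 0.0003, 0.014] [0.02, 0.1, -0.02]
[0.0014, 0.0003, 0.014] [0.02, 0.1, -0.02]
```

View pics/side10c.png

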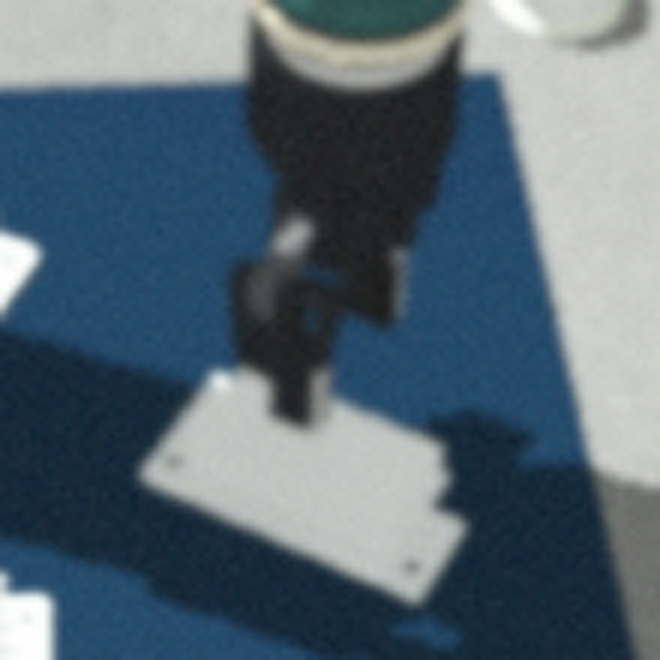

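View pics/top10c.png

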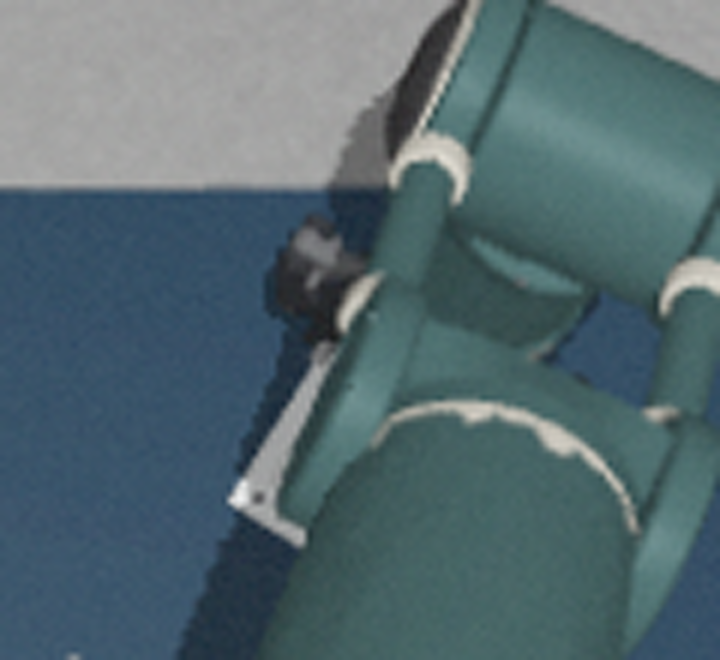

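Run:
```python
from h import *
for z in(.068,.075,.08): print(((proj("side",[.6034-.0315*.546,-.2633-.0315*.837,z])-[300,290]+.5)*6-.5).round())
```

```text
[[303. 427.]]
[[304. 414.]]
[[305. 405.]]
```

Run:
```python
from ov import *
p=pts((.5995,-.2592),-.578,[(-60,-30),(60,-30),(-60,30),(60,10)],.007)
print(((proj("side",p)-[300,290]+.5)*6-.5).round())
```

```text
[[151. 465.]
 [428. 587.]
 [224. 368.]
 [473. 516.]]
```

The near tip is at crop (295,418) over the sink. The side camera shows the sink itself about 1–1.5 px off as well, so the xy alignment is fine. Descending in one call, with fine xy correction.

>>> arm_command --slide '[[0.004,0.001,0],[0.001,0,0.01],[0,0,0.015],[0,0,0.012],[0,0,0.006],[0,0,0.002],[0,0,0],[0,0,0]]' --angular '[[0,0.4,0],[0,0,0],[0,0,0],[0,0,0],[0,0,0],[0,0,0],[0,0,0],[0,0,0]]' --hand '[0.055,0.055,0.055,0.055,0.055,0.055,0.055,0.055]'

```text
time: 12.05
tool_pos: [0.5985, -0.2582, -0.0142]
tcp_rot: [-0.896, -3.009, -0.003]
wrist_force: [-0.8, 0.7, -0.3]
width: 0.647
```

```bash
python3 plan.py .5995 -.2592 -.022 -.578 3
```

```text
t 12.05 tcp [ 0.5985 -0.2582 -0.0142] F [-0.8  0.7 -0.3] w 55.2 q [-0.45  0.42  1.82  0.    0.9  -1.44] | d world [ 1.  -1.  -7.8] turn [ 0.08 -0.15 -0.04]
[-0.0005, -0.0001, 0.0026] [0.03, -0.05, -0.01]
[-0.0005, -0.0001, 0.0026] [0.03, -0.05, -0.01]
[-0.0005, -0.0001, 0.0026] [0.03, -0.05, -0.01]
```

>>> arm_command --slide '[[-0.001,0,0.003],[0,0,0.003],[0,0,0.001],[0,0,0],[0,0,0],[0,0,0],[0,0,0],[0,0,0]]' --angular '[[0,0,0],[0,0,0],[0,0,0],[0,0,0],[0,0,0],[0,0,0],[0,0,0],[0,0,0]]' --hand '[0.055,0.055,0.055,0.055,0.03,0.03,0.03,0.03]'

```text
time: 12.85
tool_pos: [0.6012, -0.26, -0.0195]
tcp_rot: [0.896, 3.009, 0.002]
wrist_force: [0.3, 0.7, -0.3]
width: 0.45
```

```bash
python3 plan.py .5995 -.2592 -.022 -.578 3;  python3 - <<'E'
from h import *
im=bot.read_camera("side")[:,:,::-1]
cv2.imwrite("pics/side11c.png",crop(im,300,290,110,110,6))
E
```

```text
t 12.85 tcp [ 0.6012 -0.26   -0.0195] F [ 0.3  0.7 -0.3] w 38.5 q [-0.45  0.43  1.82  0.    0.89 -1.44] | d world [-1.7  0.8 -2.5] turn [ 0.09  0.09 -0.04]
[0.0006, -0.0001, 0.0008] [0.03, 0.03, -0.01]
[0.0006, -0.0001, 0.0008] [0.03, 0.03, -0.01]
[0.0006, -0.0001, 0.0008] [0.03, 0.03, -0.01]
```

View pics/side11c.png

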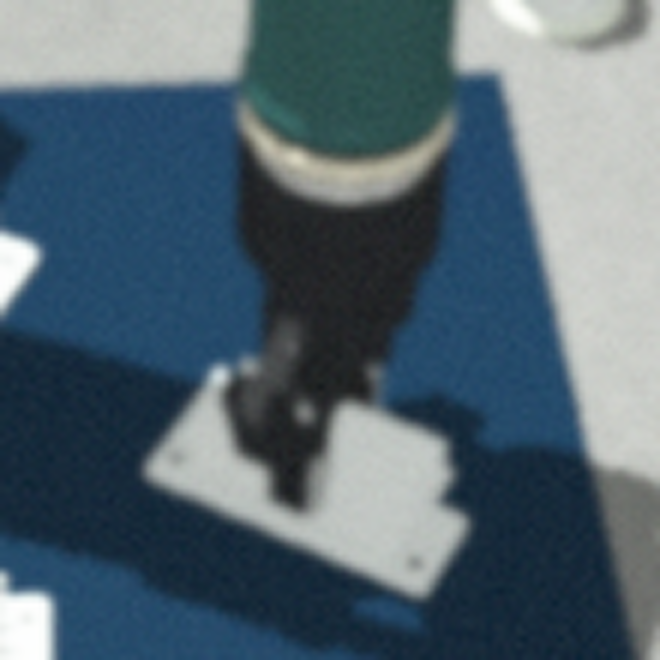

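Gripped: width 38.5 mm, tip at crop (295,505) on the fin side. Lifting.

>>> arm_command --slide '[[0,0,-0.01],[0,0,-0.03],[0,0,-0.04],[0,0,-0.04],[0.005,0.01,-0.03],[0.01,0.02,-0.01],[0.018,0.03,0],[0.018,0.034,0]]' --angular '[[0,0,0],[0,0,0],[0,0,0],[0,0,0],[0,0,-1],[0,0,-2.4],[0,0,-2.5],[0,0,-2.5]]' --hand '[0.03,0.03,0.03,0.03,0.03,0.03,0.03,0.03]'

```text
time: 13.7
tool_pos: [0.6008, -0.1539, 0.1482]
tcp_rot: [-0.676, -3.066, -0.003]
wrist_force: [0.2, 0.1, -2.3]
width: 0.45
```

```bash
python3 plan.py .558 .144 .16 -.066 10
```

```text
t 13.7 tcp [ 0.6008 -0.1539  0.1482] F [ 0.2  0.1 -2.3] w 38.4 q [-0.29  0.2   1.78  0.    1.16 -1.43] | d world [-42.8 297.9  11.8] turn [  0.11  -0.13 -21.1 ]
[0.0164, 0.0252, -0.0011] [0.01, -0.01, -2.11]
[0.0155, 0.0258, -0.0011] [0.01, -0.01, -2.11]
[0.0145, 0.0264, -0.0011] [0.01, -0.01, -2.11]
[0.0135, 0.0269, -0.0011] [0.01, -0.01, -2.11]
[0.0125, 0.0274, -0.0011] [0.01, -0.01, -2.11]
[0.0115, 0.0278, -0.0011] [0.01, -0.01, -2.11]
[0.0105, 0.0282, -0.0012] [0.01, -0.01, -2.11]
[0.0094, 0.0286, -0.0012] [0.01, -0.01, -2.11]
[0.0084, 0.0289, -0.0012] [0.01, -0.01, -2.11]
[0.0073, 0.0292, -0.0012] [0.01, -0.01, -2.11]
```

Lifted: the force shows −2.3 N, the sink's weight.

>>> arm_command --slide '[[0.019,0.032,-0.002],[0.018,0.033,-0.002],[0.016,0.034,-0.002],[0.014,0.034,-0.002],[0.012,0.034,-0.002],[0.01,0.034,-0.002],[0.007,0.02,0],[0.004,0.01,0]]' --angular '[[0,0,-2.6],[0,0,-2.6],[0,0,-2.6],[0,0,-2.6],[0,0,-2.6],[0,0,-2.6],[0,0,-2.6],[0,0,-1.5]]' --hand '[0.03,0.03,0.03,0.03,0.03,0.03,0.03,0.03]'

```text
time: 14.5
tool_pos: [0.5678, 0.1102, 0.1656]
tcp_rot: [0.115, 3.139, 0.007]
wrist_force: [0.2, 0.2, -2.7]
width: 0.446
```

```bash
python3 plan.py .558 .144 .15 -.066 4
```

```text
t 14.5 tcp [0.5678 0.1102 0.1656] F [ 0.2  0.2 -2.7] w 38.1 q [ 0.15  0.11  1.85  0.    1.18 -1.35] | d world [ -9.8  33.8 -15.6] turn [ 0.25 -0.   -0.43]
[0.0031, 0.0082, 0.0039] [0.06, -0.0, -0.11]
[0.003, 0.0082, 0.0039] [0.06, -0.0, -0.11]
[0.003, 0.0082, 0.0039] [0.06, -0.0, -0.11]
[0.003, 0.0083, 0.0039] [0.06, -0.0, -0.11]
```

>>> arm_command --slide '[[0.003,0.008,0],[0.003,0.009,0.005],[0.002,0.007,0.005],[0,0.003,0.005],[0,0,0],[0,0,0],[0,0,0],[0,0,0]]' --angular '[[0,0,-0.3],[0.3,0,0],[0,0,0],[0,0,0],[0,0,0],[0,0,0],[0,0,0],[0,0,0]]' --hand '[0.03,0.03,0.03,0.03,0.03,0.03,0.03,0.03]'

```text
time: 15.3
tool_pos: [0.5606, 0.1368, 0.1484]
tcp_rot: [-0.113, -3.137, 0.006]
wrist_force: [1.3, 0.3, -1.2]
width: 0.452
```

```bash
python3 plan.py .558 .144 .12 -.066 4
python3 - <<'E'
from h import *
im=bot.read_camera("side")[:,:,::-1]
cv2.imwrite("pics/side12c.png",crop(im,280,170,90,110,7))
im=bot.read_camera("top")[:,:,::-1]
cv2.imwrite("pics/top12c.png",crop(im,250,170,110,110,6))
E
```

```text
t 15.3 tcp [0.5606 0.1368 0.1484] F [ 1.3  0.3 -1.2] w 38.6 q [ 0.2   0.12  1.87 -0.    1.15 -1.3 ] | d world [ -2.6   7.2 -28.4] turn [-0.21 -0.12 -0.33]
[0.0008, 0.0018, 0.0071] [-0.05, -0.03, -0.08]
[0.0008, 0.0018, 0.0071] [-0.05, -0.03, -0.08]
[0.0008, 0.0018, 0.0071] [-0.05, -0.03, -0.08]
[0.0008, 0.0018, 0.0071] [-0.05, -0.03, -0.08]
```

View pics/side12c.png

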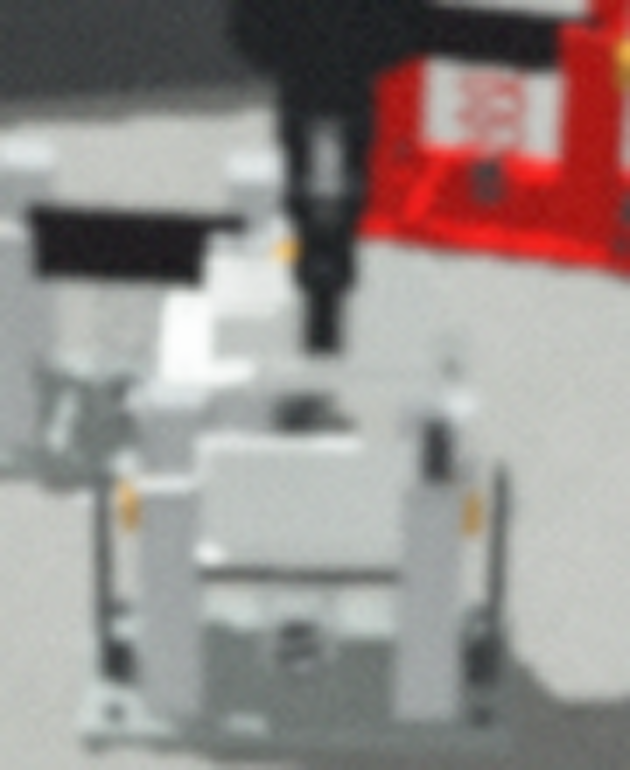

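View pics/top12c.png

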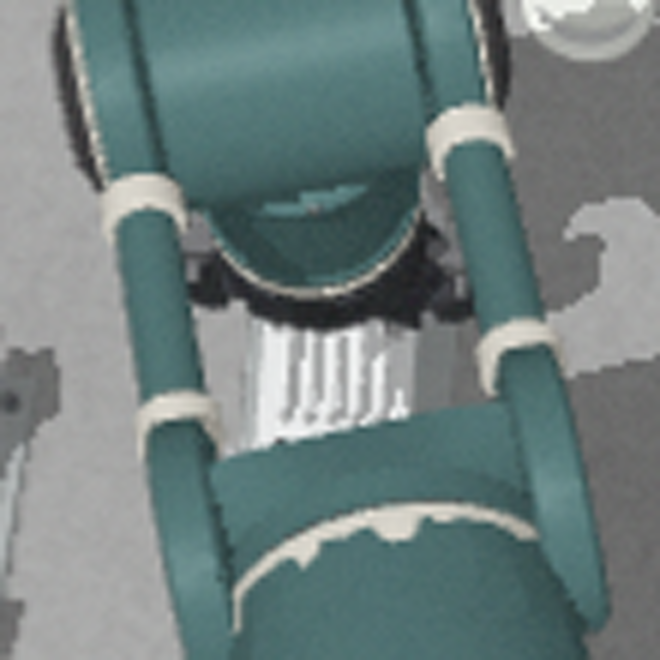

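The held sink's base spans about x=160 to 455 in the side crop and the magazine's catches sit at 128 and 472. The remaining 2.6 mm x shift will centre it. Correcting, then lowering.

>>> arm_command --slide '[[0.002,0.005,0],[0.001,0.003,0],[0,0,0],[0,0,0.005],[0,0,0.005],[0,0,0.005],[0,0,0],[0,0,0]]' --angular '[[-0.2,-0.1,-0.3],[0,0,0],[0,0,0],[0,0,0],[0,0,0],[0,0,0],[0,0,0],[0,0,0]]' --hand '[0.03,0.03,0.03,0.03,0.03,0.03,0.03,0.03]'

```text
time: 16.2
tool_pos: [0.5579, 0.1457, 0.1322]
tcp_rot: [0.104, 3.14, 0.0]
wrist_force: [-0.5, -0.3, -1.5]
width: 0.451
```

```bash
python3 plan.py .558 .144 .102 -.066 4
```

```text
t 16.2 tcp [0.5579 0.1457 0.1322] F [-0.5 -0.3 -1.5] w 38.5 q [ 0.21  0.13  1.89  0.    1.12 -1.29] | d world [  0.1  -1.7 -30.2] turn [ 0.01  0.01 -0.  ]
[-0.0, -0.0004, 0.0076] [0.0, 0.0, -0.0]
[-0.0, -0.0004, 0.0076] [0.0, 0.0, -0.0]
[-0.0, -0.0004, 0.0076] [0.0, 0.0, -0.0]
[-0.0, -0.0004, 0.0076] [0.0, 0.0, -0.0]
```

>>> arm_command --slide '[[0,-0.002,0.003],[0,0,0.006],[0,0,0.006],[0,0,0.006],[0,0,0.006],[0,0,0.006],[0,0,0.003],[0,0,0]]' --angular '[[0,0,0],[0,0,0],[0,0,0],[0,0,0],[0,0,0],[0,0,0],[0,0,0],[0,0,0]]' --hand '[0.03,0.03,0.03,0.03,0.03,0.03,0.03,0.03]'

```text
time: 17.0
tool_pos: [0.5568, 0.1436, 0.0953]
tcp_rot: [-0.105, -3.138, -0.0]
wrist_force: [0.2, -0.8, -2.5]
width: 0.451
```

```bash
python3 plan.py .558 .144 .088 -.066 4
python3 - <<'E'
from h import *
im=bot.read_camera("side")[:,:,::-1]
cv2.imwrite("pics/side13c.png",crop(im,280,170,90,110,7))
E
```

```text
t 17.0 tcp [0.5568 0.1436 0.0953] F [ 0.2 -0.8 -2.5] w 38.5 q [ 0.21  0.17  1.93  0.    1.05 -1.3 ] | d world [ 1.2  0.4 -7.3] turn [ 0.01 -0.12 -0.04]
[-0.0003, 0.0001, 0.0018] [0.0, -0.03, -0.01]
[-0.0003, 0.0001, 0.0018] [0.0, -0.03, -0.01]
[-0.0003, 0.0001, 0.0018] [0.0, -0.03, -0.01]
[-0.0003, 0.0001, 0.0018] [0.0, -0.03, -0.01]
```

View pics/side13c.png

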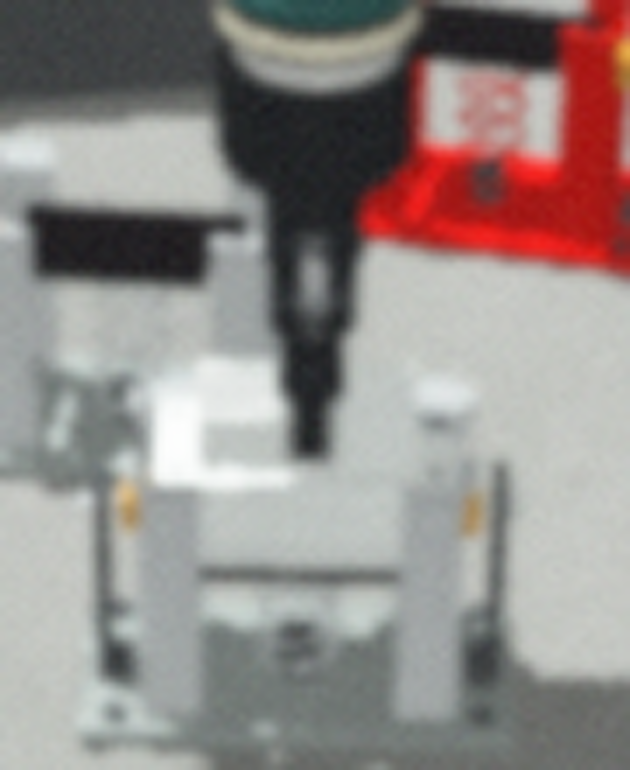

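The sink sits between the flares with no side force. Pushing down.

>>> arm_command --slide '[[-0.001,0,0.004],[0,0,0.004],[0,0,0.005],[0,0,0.005],[0,0,0.005],[0,0,0.005],[0,0,0.005],[0,0,0.005]]' --angular '[[0,0,0],[0,0,0],[0,0,0],[0,0,0],[0,0,0],[0,0,0],[0,0,0],[0,0,0]]' --hand '[0.03,0.03,0.03,0.03,0.03,0.03,0.03,0.03]'

```text
time: 17.85
tool_pos: [0.5568, 0.1436, 0.0664]
tcp_rot: [-0.105, -3.135, 0.0]
wrist_force: [-10.7, -2.7, 21.7]
width: 0.447
```

```bash
python3 plan.py .558 .144 .0535 -.066 4
python3 - <<'E'
from h import *
im=bot.read_camera("side")[:,:,::-1]
cv2.imwrite("pics/side14c.png",crop(im,280,170,90,110,7))
E
```

```text
t 17.85 tcp [0.5568 0.1436 0.0664] F [-10.7  -2.7  21.7] w 38.2 q [ 0.21  0.2   1.94  0.    1.   -1.3 ] | d world [  1.2   0.4 -12.9] turn [-0.02 -0.29 -0.07]
[-0.0003, 0.0001, 0.0032] [-0.0, -0.07, -0.02]
[-0.0003, 0.0001, 0.0032] [-0.0, -0.07, -0.02]
[-0.0003, 0.0001, 0.0032] [-0.0, -0.07, -0.02]
[-0.0003, 0.0001, 0.0032] [-0.0, -0.07, -0.02]
```

View pics/side14c.png

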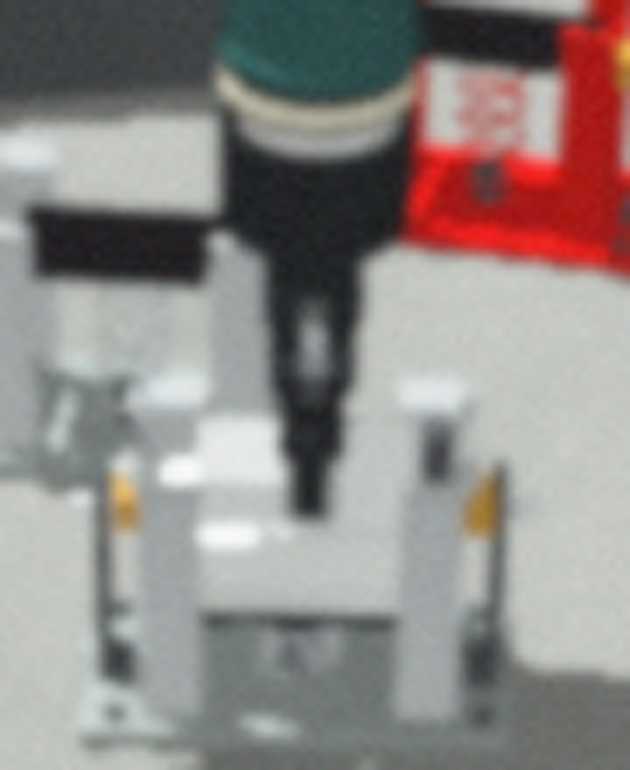

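The catches are spread (brass at 123 and 482) and the sink is between them. Continuing.

>>> arm_command --slide '[[0.001,0,0.005],[0.001,0,0.005],[0,0,0.005],[0,0,0.004],[0,0,0.004],[0,0,0.003],[0,0,0.002],[0,0,0]]' --angular '[[0,0,0],[0,0,0],[0,0,0],[0,0,0],[0,0,0],[0,0,0],[0,0,0],[0,0,0]]' --hand '[0.03,0.03,0.03,0.03,0.03,0.03,0.03,0.03]'

```text
time: 18.7
tool_pos: [0.557, 0.1437, 0.0496]
tcp_rot: [-0.106, -3.138, -0.0]
wrist_force: [-2.6, -1.0, 2.3]
width: 0.448
```

```bash
python3 plan.py .558 .144 .0535 -.066 1
python3 - <<'E'
from h import *
im=bot.read_camera("side")[:,:,::-1]
cv2.imwrite("pics/side15c.png",crop(im,280,170,90,110,7))
E
```

```text
t 18.7 tcp [0.557  0.1437 0.0496] F [-2.6 -1.   2.3] w 38.3 q [ 0.21  0.22  1.96  0.    0.97 -1.29] | d world [1.  0.3 3.9] turn [ 0.01 -0.08 -0.1 ]
[-0.001, 0.0004, -0.0039] [0.01, -0.08, -0.1]
```

View pics/side15c.png

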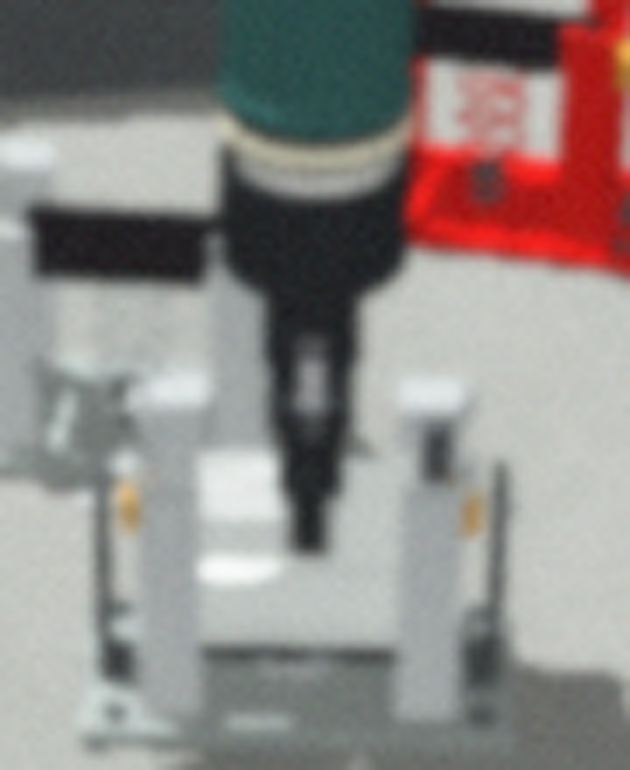

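Both catches are back (128 and 472) and the force fell to 2 N. Releasing, lifting, then to the next RH sink at (0.4295, −0.1246).

>>> arm_command --slide '[[0,0,0],[0,0,0],[0,0,0],[0,0,-0.01],[0,0,-0.03],[0,0,-0.04],[0,0,-0.015],[0,0,0]]' --angular '[[0,0,0],[0,0,0],[0,0,0],[0,0,0],[0,0,0],[0,0,0],[0,0,0],[0,0,0]]' --hand '[0.055,0.055,0.055,0.055,0.055,0.055,0.055,0.055]'

```text
time: 19.55
tool_pos: [0.5594, 0.1438, 0.1485]
tcp_rot: [0.106, 3.137, 0.001]
wrist_force: [0.5, 0.1, 0.1]
width: 0.643
```

```bash
python3 plan.py .4295 -.1246 .13 -.515 9
python3 - <<'E'
from h import *
im=bot.read_camera("side")[:,:,::-1]
cv2.imwrite("pics/side16c.png",crop(im,280,170,90,110,7))
E
```

```text
t 19.55 tcp [0.5594 0.1438 0.1485] F [0.5 0.1 0.1] w 54.9 q [ 0.21  0.12  1.88  0.    1.15 -1.3 ] | d world [-129.9 -268.4  -18.5] turn [ 0.09  0.16 25.65]
[0.0124, -0.0307, 0.002] [0.01, 0.02, 2.85]
[0.0109, -0.0313, 0.002] [0.01, 0.02, 2.85]
[0.0093, -0.0318, 0.002] [0.01, 0.02, 2.85]
[0.0077, -0.0322, 0.002] [0.01, 0.02, 2.85]
[0.0061, -0.0326, 0.002] [0.01, 0.02, 2.85]
[0.0045, -0.0328, 0.002] [0.01, 0.02, 2.85]
[0.0028, -0.033, 0.002] [0.01, 0.02, 2.85]
[0.0012, -0.0331, 0.002] [0.01, 0.02, 2.85]
[-0.0005, -0.0331, 0.0021] [0.01, 0.02, 2.85]
```

View pics/side16c.png

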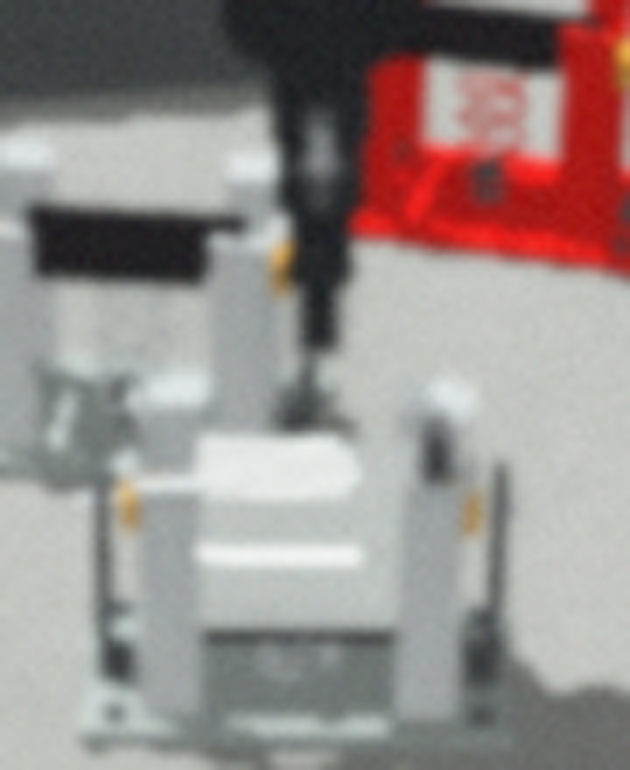

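LH holds two: flange at row ~555, second base below at ~625. Moving on.

>>> arm_command --slide '[[0.013,-0.031,0.003],[0.012,-0.034,0.003],[0.01,-0.034,0.003],[0.009,-0.034,0.003],[0.007,-0.034,0.003],[0.005,-0.034,0.003],[0.003,-0.02,0.005],[0,-0.01,0.01]]' --angular '[[0,0,3],[0,0,3],[0,0,3],[0,0,3],[0,0,3],[0,0,3],[0,0,2.5],[0,0,2]]' --hand '[0.055,0.055,0.055,0.055,0.055,0.055,0.055,0.055]'

```text
time: 20.4
tool_pos: [0.4413, -0.0739, 0.1046]
tcp_rot: [-0.732, -3.049, -0.0]
wrist_force: [0.4, -0.4, 1.2]
width: 0.644
```

```bash
python3 plan.py .4295 -.1246 .04 -.515 4
```

```text
t 20.4 tcp [ 0.4413 -0.0739  0.1046] F [ 0.4 -0.4  1.2] w 55.0 q [-0.22 -0.09  2.17  0.    1.06 -1.32] | d world [-11.8 -50.7 -64.6] turn [-0.08 -0.33  2.52]
[-0.0032, -0.0126, 0.0161] [-0.02, -0.08, 0.63]
[-0.0033, -0.0126, 0.0161] [-0.02, -0.08, 0.63]
[-0.0034, -0.0126, 0.0161] [-0.02, -0.08, 0.63]
[-0.0036, -0.0125, 0.0161] [-0.02, -0.08, 0.63]
```

>>> arm_command --slide '[[-0.003,-0.011,0],[-0.003,-0.012,0.005],[-0.003,-0.012,0.01],[-0.003,-0.008,0.015],[-0.001,-0.004,0.015],[0,0,0.01],[0,0,0.005],[0,0,0]]' --angular '[[0,0,0.8],[0,-0.3,0.8],[0,0,0.8],[0,0,0],[0,0,0],[0,0,0],[0,0,0],[0,0,0]]' --hand '[0.055,0.055,0.055,0.055,0.055,0.055,0.055,0.055]'

```text
time: 21.2
tool_pos: [0.4285, -0.1247, 0.0366]
tcp_rot: [-0.8, -3.033, 0.001]
wrist_force: [-0.4, -0.6, -0.1]
width: 0.638
```

```bash
python3 plan.py .4295 -.1246 -.021 -.515 4
python3 - <<'E'
from h import *
im=bot.read_camera("side")[:,:,::-1]
cv2.imwrite("pics/side17c.png",crop(im,230,260,100,110,6))
E
```

```text
t 21.2 tcp [ 0.4285 -0.1247  0.0366] F [-0.4 -0.6 -0.1] w 54.5 q [-0.34  0.    2.23 -0.    0.92 -1.39] | d world [  1.    0.1 -57.6] turn [-0.11 -0.29 -0.04]
[-0.0003, 0.0002, 0.0144] [-0.03, -0.07, -0.01]
[-0.0003, 0.0002, 0.0144] [-0.03, -0.07, -0.01]
[-0.0002, 0.0002, 0.0144] [-0.03, -0.07, -0.01]
[-0.0002, 0.0001, 0.0144] [-0.03, -0.07, -0.01]
```

View pics/side17c.png

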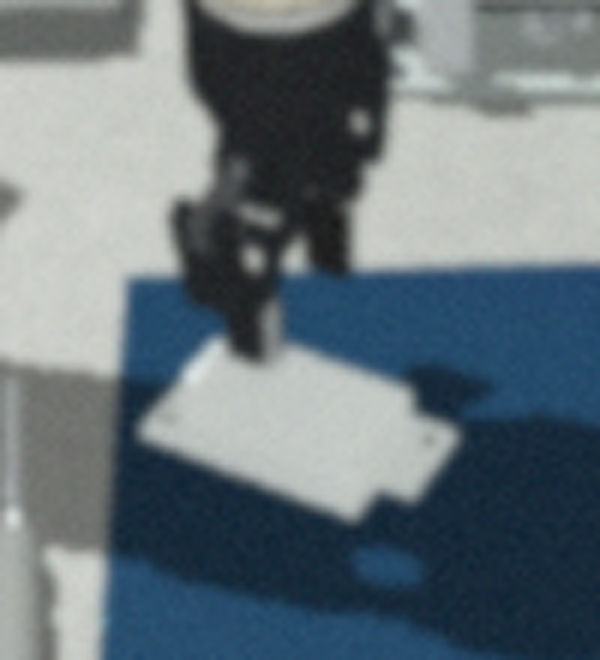

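Well aligned: cut corner at lower right (+x −y), so this is an RH sink. Descending.

>>> arm_command --slide '[[0,0,0.01],[0,0,0.015],[0,0,0.013],[0,0,0.008],[0,0,0.004],[0,0,0.002],[0,0,0],[0,0,0]]' --angular '[[0,-0.2,0],[0,0,0],[0,0,0],[0,0,0],[0,0,0],[0,0,0],[0,0,0],[0,0,0]]' --hand '[0.055,0.055,0.055,0.055,0.055,0.055,0.055,0.055]'

```text
time: 22.05
tool_pos: [0.4333, -0.1249, -0.0148]
tcp_rot: [0.795, 3.031, -0.003]
wrist_force: [0.0, -0.0, -0.1]
width: 0.645
```

```bash
python3 plan.py .4295 -.1246 -.021 -.515 1
```

```text
t 22.05 tcp [ 0.4333 -0.1249 -0.0148] F [ 0.  -0.  -0.1] w 55.1 q [-0.33  0.09  2.26 -0.    0.79 -1.39] | d world [-3.8  0.3 -6.2] turn [-0.01  0.46  0.12]
[0.0035, -0.0016, 0.0062] [-0.01, 0.46, 0.12]
```

>>> arm_command --slide '[[0.003,-0.001,0.003],[0,0,0.002],[0,0,0.001],[0,0,0],[0,0,0],[0,0,0],[0,0,0],[0,0,0]]' --angular '[[0,0.3,0.1],[0,0,0],[0,0,0],[0,0,0],[0,0,0],[0,0,0],[0,0,0],[0,0,0]]' --hand '[0.055,0.055,0.055,0.055,0.03,0.03,0.03,0.03]'

```text
time: 22.85
tool_pos: [0.4315, -0.125, -0.0196]
tcp_rot: [0.798, 3.033, -0.002]
wrist_force: [-0.4, 0.3, 0.7]
width: 0.45
```

```bash
python3 plan.py .4295 -.1246 -.021 -.515 1
python3 - <<'E'
from h import *
im=bot.read_camera("side")[:,:,::-1]
cv2.imwrite("pics/side18c.png",crop(im,230,260,100,110,6))
E
```

```text
t 22.85 tcp [ 0.4315 -0.125  -0.0196] F [-0.4  0.3  0.7] w 38.4 q [-0.34  0.09  2.26 -0.    0.78 -1.39] | d world [-2.   0.4 -1.4] turn [0.01 0.33 0.01]
[0.0019, -0.0006, 0.0013] [0.01, 0.33, 0.01]
```

View pics/side18c.png

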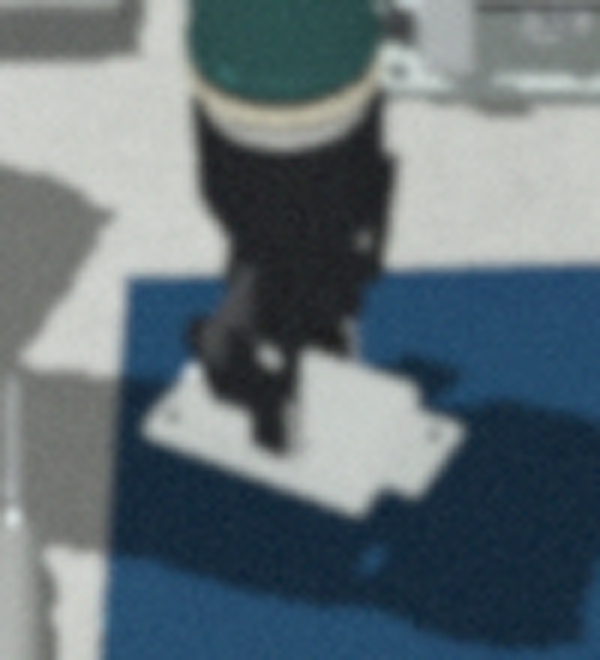

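Gripped (38.4 mm). Lifting and carrying to the RH magazine.

>>> arm_command --slide '[[0,0,-0.01],[0,0,-0.03],[0,0,-0.04],[0,0,-0.04],[0,0.01,-0.03],[0,0.02,-0.015],[0,0.03,-0.005],[0,0.036,0]]' --angular '[[0,0,0],[0,0,0],[0,0,0],[0,0,0],[0,0,-1],[0,0,-1.5],[0,0,-1.5],[0,0,-1.5]]' --hand '[0.03,0.03,0.03,0.03,0.03,0.03,0.03,0.03]'

```text
time: 23.7
tool_pos: [0.4711, -0.0384, 0.1592]
tcp_rot: [0.658, 3.07, -0.001]
wrist_force: [0.3, -1.2, -1.3]
width: 0.451
```

```bash
python3 plan.py .491 .3397 .155 -.14 10
```

```text
t 23.7 tcp [ 0.4711 -0.0384  0.1592] F [ 0.3 -1.2 -1.3] w 38.5 q [-0.13 -0.1   2.07 -0.    1.17 -1.28] | d world [ 19.9 378.1  -4.2] turn [ -0.04   0.09 -16.17]
[0.0137, 0.0353, 0.0004] [-0.0, 0.01, -1.62]
[0.0127, 0.0357, 0.0004] [-0.0, 0.01, -1.62]
[0.0117, 0.036, 0.0004] [-0.0, 0.01, -1.62]
[0.0106, 0.0363, 0.0004] [-0.0, 0.01, -1.62]
[0.0096, 0.0366, 0.0004] [-0.0, 0.01, -1.62]
[0.0086, 0.0369, 0.0004] [-0.0, 0.01, -1.62]
[0.0075, 0.0371, 0.0004] [-0.0, 0.01, -1.62]
[0.0065, 0.0373, 0.0004] [-0.0, 0.01, -1.62]
[0.0054, 0.0375, 0.0004] [-0.0, 0.01, -1.62]
[0.0044, 0.0376, 0.0004] [-0.0, 0.01, -1.62]
```

>>> arm_command --slide '[[0.014,0.036,0],[0.013,0.036,0],[0.012,0.036,0],[0.011,0.036,0],[0.01,0.036,0],[0.009,0.036,0],[0.008,0.036,0],[0.007,0.03,0]]' --angular '[[0,0,-1.6],[0,0,-1.6],[0,0,-1.6],[0,0,-1.6],[0,0,-1.6],[0,0,-1.6],[0,0,-1.6],[0,0,-1.6]]' --hand '[0.03,0.03,0.03,0.03,0.03,0.03,0.03,0.03]'

```text
time: 24.5
tool_pos: [0.4809, 0.2674, 0.164]
tcp_rot: [0.299, 3.121, -0.001]
wrist_force: [-0.3, -0.8, -1.0]
width: 0.449
```

```bash
python3 plan.py .491 .3397 .15 -.14 4
```

```text
t 24.5 tcp [0.4809 0.2674 0.164 ] F [-0.3 -0.8 -1. ] w 38.4 q [ 0.46  0.05  1.92 -0.    1.17 -0.91] | d world [ 10.1  72.3 -14. ] turn [-0.02  0.36 -2.91]
[0.001, 0.0182, 0.0035] [-0.0, 0.09, -0.73]
[0.0007, 0.0182, 0.0035] [-0.0, 0.09, -0.73]
[0.0005, 0.0182, 0.0035] [-0.0, 0.09, -0.73]
[0.0003, 0.0182, 0.0035] [-0.0, 0.09, -0.73]
```

>>> arm_command --slide '[[0.001,0.018,0],[0.001,0.014,0],[0.001,0.01,0.002],[0,0.006,0.003],[0,0.003,0.003],[0,0,0],[0,0,0],[0,0,0]]' --angular '[[0,0,-1],[0,0.3,-0.8],[0,0,-0.5],[0,0,-0.3],[0,0,0],[0,0,0],[0,0,0],[0,0,0]]' --hand '[0.03,0.03,0.03,0.03,0.03,0.03,0.03,0.03]'

```text
time: 25.3
tool_pos: [0.4847, 0.3214, 0.1551]
tcp_rot: [-0.22, -3.132, 0.004]
wrist_force: [-1.1, 1.3, -2.0]
width: 0.45
```

```bash
python3 plan.py .491 .3397 .14 -.14 4
python3 - <<'E'
from h import *
im=bot.read_camera("side")[:,:,::-1]
cv2.imwrite("pics/side19c.png",crop(im,250,140,90,110,7))
im=bot.read_camera("top")[:,:,::-1]
cv2.imwrite("pics/top19c.png",crop(im,180,190,110,110,6))
E
```

```text
t 25.3 tcp [0.4847 0.3214 0.1551] F [-1.1  1.3 -2. ] w 38.4 q [ 0.54  0.12  1.86 -0.    1.17 -0.89] | d world [  6.3  18.3 -15.1] turn [-0.16 -0.12 -0.02]
[-0.0009, 0.0048, 0.0038] [-0.04, -0.03, -0.01]
[-0.0009, 0.0048, 0.0038] [-0.04, -0.03, -0.01]
[-0.0009, 0.0048, 0.0038] [-0.04, -0.03, -0.01]
[-0.0009, 0.0048, 0.0038] [-0.04, -0.03, -0.01]
```

View pics/side19c.png

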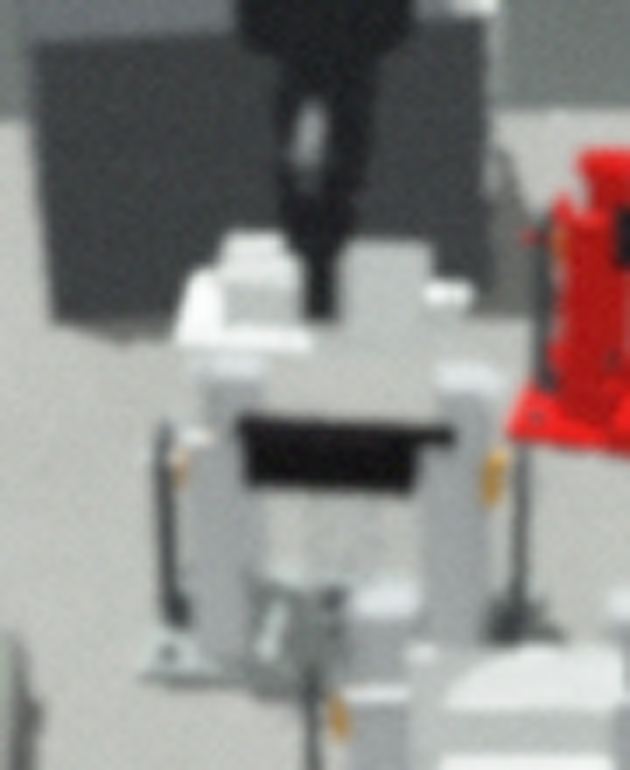

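View pics/top19c.png

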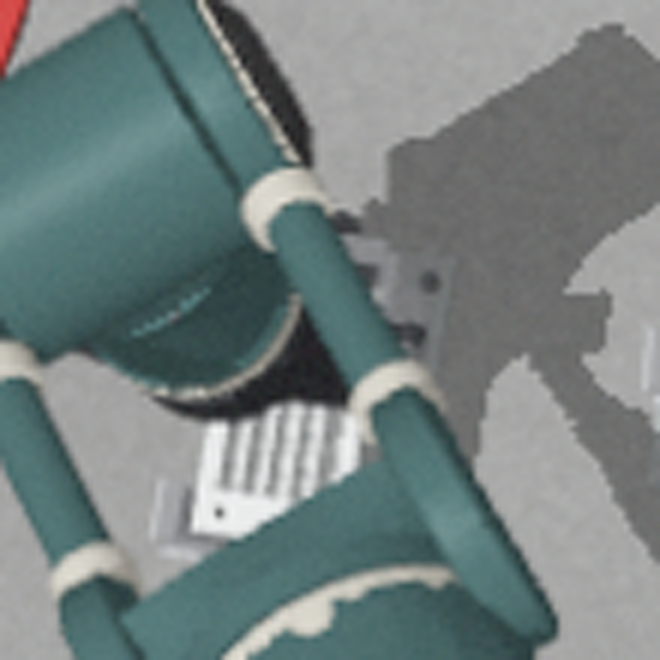

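The held sink (fins 220–435 in the crop) is still about 18 mm short in y and 6 mm in x, as computed. Correcting.

>>> arm_command --slide '[[-0.001,0.005,0],[-0.001,0.005,0],[-0.001,0.005,0],[0,0.003,0],[0,0,0.004],[0,0,0.004],[0,0,0],[0,0,0]]' --angular '[[-0.1,-0.1,0],[0,0,0],[0,0,0],[0,0,0],[0,0,0],[0,0,0],[0,0,0],[0,0,0]]' --hand '[0.03,0.03,0.03,0.03,0.03,0.03,0.03,0.03]'

```text
time: 26.2
tool_pos: [0.4911, 0.3404, 0.1468]
tcp_rot: [0.221, 3.133, -0.0]
wrist_force: [-0.8, -0.4, -1.9]
width: 0.451
```

```bash
python3 plan.py .491 .3397 .14 -.14 2
```

```text
t 26.2 tcp [0.4911 0.3404 0.1468] F [-0.8 -0.4 -1.9] w 38.5 q [ 0.56  0.16  1.83 -0.    1.15 -0.87] | d world [-0.1 -0.7 -6.8] turn [-0.01  0.03 -0.04]
[-0.0, -0.0003, 0.0034] [-0.01, 0.02, -0.02]
[-0.0, -0.0003, 0.0034] [-0.01, 0.02, -0.02]
```

>>> arm_command --slide '[[0,0,0.005],[0,0,0.006],[0,0,0.006],[0,0,0.006],[0,0,0.004],[0,0,0.002],[0,0,0],[0,0,0]]' --angular '[[0,0,0],[0,0,0],[0,0,0],[0,0,0],[0,0,0],[0,0,0],[0,0,0],[0,0,0]]' --hand '[0.03,0.03,0.03,0.03,0.03,0.03,0.03,0.03]'

```text
time: 27.0
tool_pos: [0.4904, 0.3396, 0.1142]
tcp_rot: [-0.221, -3.133, 0.002]
wrist_force: [0.6, 0.6, -1.3]
width: 0.449
```

```bash
python3 plan.py .491 .3397 .14 -.14 2
python3 - <<'E'
from h import *
im=bot.read_camera("side")[:,:,::-1]
cv2.imwrite("pics/side20c.png",crop(im,250,140,90,110,7))
im=bot.read_camera("top")[:,:,::-1]
cv2.imwrite("pics/top20c.png",crop(im,180,190,110,110,6))
E
```

```text
t 27.0 tcp [0.4904 0.3396 0.1142] F [ 0.6  0.6 -1.3] w 38.4 q [ 0.56  0.19  1.86 -0.    1.09 -0.87] | d world [ 0.6  0.1 25.8] turn [-0.09 -0.05 -0.07]
[-0.0003, 0.0001, -0.0129] [-0.04, -0.02, -0.03]
[-0.0003, 0.0001, -0.0129] [-0.04, -0.02, -0.03]
```

View pics/side20c.png

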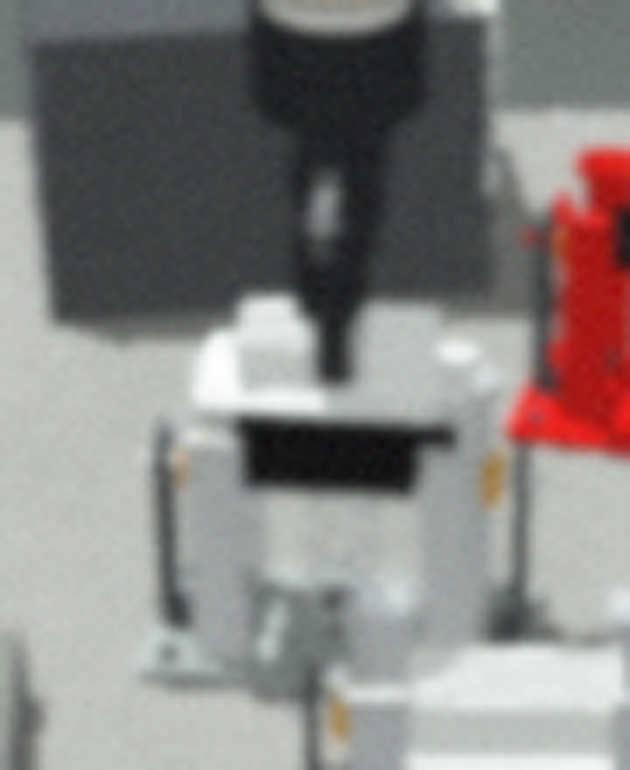

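View pics/top20c.png

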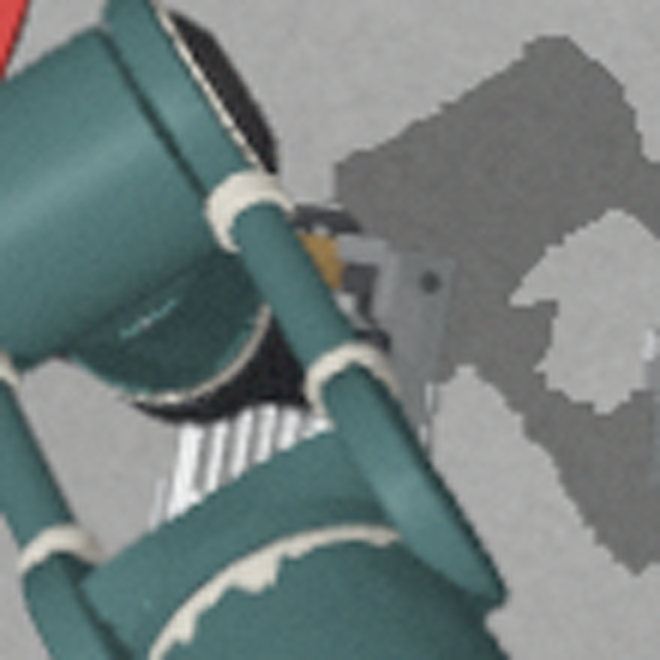

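Aligned just above the flares. Lowering gently onto the follower.

>>> arm_command --slide '[[0,0,0.004],[0,0,0.004],[0,0,0.004],[0,0,0.004],[0,0,0.004],[0,0,0.002],[0,0,0],[0,0,0]]' --angular '[[0,0,0],[0,0,0],[0,0,0],[0,0,0],[0,0,0],[0,0,0],[0,0,0],[0,0,0]]' --hand '[0.03,0.03,0.03,0.03,0.03,0.03,0.03,0.03]'

```text
time: 27.9
tool_pos: [0.4913, 0.3386, 0.093]
tcp_rot: [0.222, 3.133, -0.004]
wrist_force: [-0.5, -0.8, -1.6]
width: 0.449
```

```bash
python3 plan.py .491 .3397 .081 -.14 1
python3 - <<'E'
from h import *
im=bot.read_camera("side")[:,:,::-1]
cv2.imwrite("pics/side21c.png",crop(im,250,140,90,110,7))
E
```

```text
t 27.9 tcp [0.4913 0.3386 0.093 ] F [-0.5 -0.8 -1.6] w 38.3 q [ 0.56  0.21  1.88 -0.    1.05 -0.86] | d world [ -0.3   1.1 -12. ] turn [-0.13  0.07 -0.09]
[0.0004, 0.001, 0.012] [-0.13, 0.07, -0.09]
```

View pics/side21c.png

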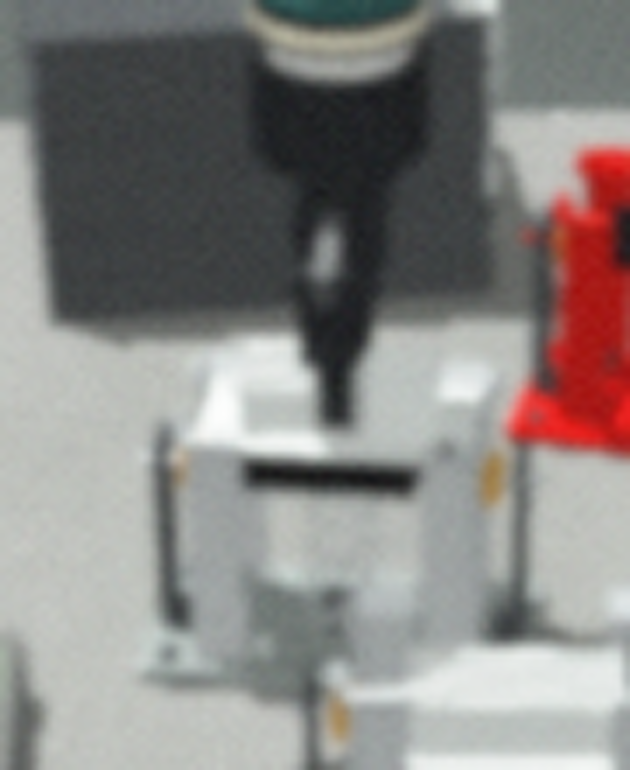

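Inside the well with no side force. Pushing.

>>> arm_command --slide '[[0,0.001,0.004],[0,0,0.004],[0,0,0.005],[0,0,0.005],[0,0,0.005],[0,0,0.005],[0,0,0.005],[0,0,0.005]]' --angular '[[0,0,0],[0,0,0],[0,0,0],[0,0,0],[0,0,0],[0,0,0],[0,0,0],[0,0,0]]' --hand '[0.03,0.03,0.03,0.03,0.03,0.03,0.03,0.03]'

```text
time: 28.75
tool_pos: [0.4925, 0.3387, 0.0625]
tcp_rot: [0.224, 3.132, -0.006]
wrist_force: [-5.4, -4.1, 10.8]
width: 0.452
```

```bash
python3 plan.py .491 .3397 .0535 -.14 1
python3 - <<'E'
from h import *
im=bot.read_camera("side")[:,:,::-1]
cv2.imwrite("pics/side22c.png",crop(im,250,140,90,110,7))
E
```

```text
t 28.75 tcp [0.4925 0.3387 0.0625] F [-5.4 -4.1 10.8] w 38.6 q [ 0.56  0.24  1.9  -0.01  1.   -0.86] | d world [-1.5  1.  -9. ] turn [-0.22  0.13 -0.18]
[0.0016, 0.0008, 0.009] [-0.22, 0.13, -0.18]
```

View pics/side22c.png

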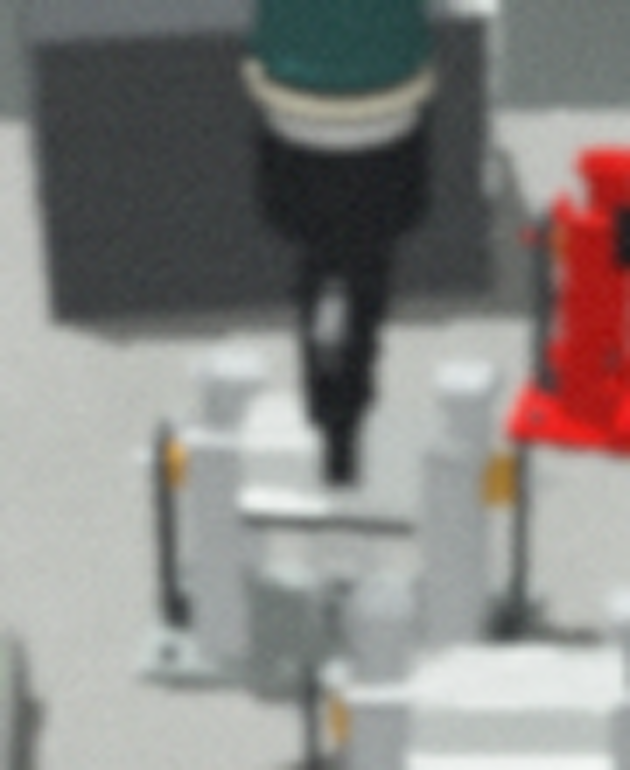

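The catches are spread (brass at 177 and 498). A little further.

>>> arm_command --slide '[[0.001,0,0.004],[0,0,0.004],[0,0,0.004],[0,0,0.003],[0,0,0.002],[0,0,0],[0,0,0],[0,0,0]]' --angular '[[0,0,0],[0,0,0],[0,0,0],[0,0,0],[0,0,0],[0,0,0],[0,0,0],[0,0,0]]' --hand '[0.03,0.03,0.03,0.03,0.03,0.03,0.03,0.03]'

```text
time: 29.6
tool_pos: [0.4926, 0.3387, 0.0518]
tcp_rot: [0.226, 3.13, -0.005]
wrist_force: [-1.7, -3.5, 4.1]
width: 0.453
```

```bash
python3 plan.py .491 .3397 .0535 -.14 1
python3 - <<'E'
from h import *
im=bot.read_camera("side")[:,:,::-1]
cv2.imwrite("pics/side23c.png",crop(im,250,140,90,110,7))
E
```

```text
t 29.6 tcp [0.4926 0.3387 0.0518] F [-1.7 -3.5  4.1] w 38.6 q [ 0.56  0.25  1.91 -0.01  0.98 -0.86] | d world [-1.6  1.   1.7] turn [-0.18  0.22 -0.25]
[0.0017, 0.0008, -0.0017] [-0.18, 0.22, -0.25]
```

View pics/side23c.png

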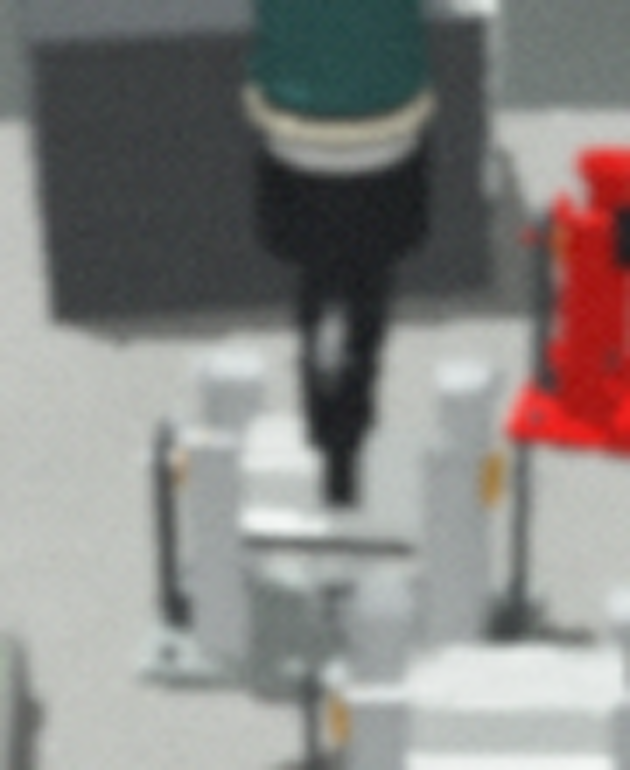

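Both catches snapped back (180 and 490) and the force is 4 N. Releasing, lifting.

>>> arm_command --slide '[[0,0,0],[0,0,0],[0,0,0],[0,0,-0.01],[0,0,-0.03],[0,0,-0.04],[0,0,-0.02],[0,-0.005,-0.005]]' --angular '[[0,0,0],[0,0,0],[0,0,0],[0,0,0],[0,0,0],[0,0,0],[0,0,0],[0,0,0]]' --hand '[0.055,0.055,0.055,0.055,0.055,0.055,0.055,0.055]'

```text
time: 30.45
tool_pos: [0.4908, 0.3358, 0.1588]
tcp_rot: [0.224, 3.132, -0.003]
wrist_force: [0.5, 0.3, 0.7]
width: 0.646
```

```bash
python3 plan.py .4326 -.3397 .15 -.0166 16
python3 - <<'E'
from h import *
im=bot.read_camera("side")[:,:,::-1]
cv2.imwrite("pics/side24c.png",crop(im,250,140,90,110,7))
E
```

```text
t 30.45 tcp [0.4908 0.3358 0.1588] F [0.5 0.3 0.7] w 55.1 q [ 0.56  0.14  1.83 -0.    1.17 -0.87] | d world [ -58.2 -675.5   -8.8] turn [-0.1   0.12 -7.24]
[-0.0024, -0.0423, 0.0006] [-0.01, 0.01, -0.45]
[-0.0021, -0.0423, 0.0006] [-0.01, 0.01, -0.45]
[-0.0017, -0.0423, 0.0006] [-0.01, 0.01, -0.45]
[-0.0014, -0.0423, 0.0006] [-0.01, 0.01, -0.45]
[-0.0011, -0.0424, 0.0006] [-0.01, 0.01, -0.45]
[-0.0007, -0.0424, 0.0006] [-0.01, 0.01, -0.45]
[-0.0004, -0.0424, 0.0006] [-0.01, 0.01, -0.45]
[-0.0001, -0.0424, 0.0006] [-0.01, 0.01, -0.45]
[0.0003, -0.0424, 0.0006] [-0.01, 0.01, -0.45]
[0.0006, -0.0424, 0.0006] [-0.01, 0.01, -0.45]
[0.0009, -0.0424, 0.0006] [-0.01, 0.01, -0.45]
[0.0013, -0.0424, 0.0006] [-0.01, 0.01, -0.45]
[0.0016, -0.0423, 0.0006] [-0.01, 0.01, -0.45]
[0.0019, -0.0423, 0.0006] [-0.01, 0.01, -0.45]
[0.0023, -0.0423, 0.0006] [-0.01, 0.01, -0.45]
[0.0026, -0.0423, 0.0006] [-0.01, 0.01, -0.45]
```

View pics/side24c.png

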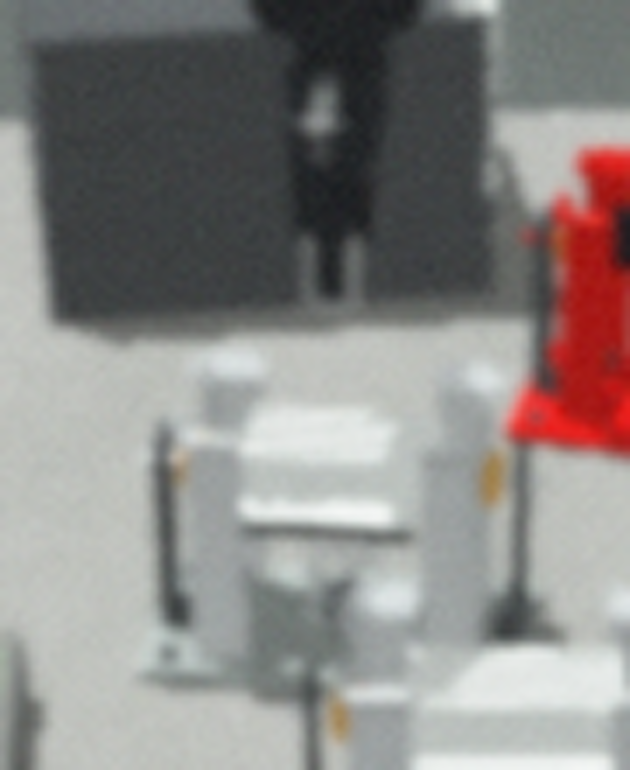

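The first RH sink is held down. Moving to the last one at (0.4326, −0.3397).

>>> arm_command --slide '[[-0.002,-0.036,0],[-0.002,-0.042,0],[-0.002,-0.042,0],[-0.001,-0.042,0],[-0.001,-0.042,0],[-0.001,-0.042,0],[0,-0.042,0],[0,-0.042,0]]' --angular '[[0,0,-0.5],[0,0,-0.5],[0,0,-0.5],[0,0,-0.5],[0,0,-0.5],[0,0,-0.5],[0,0,-0.5],[0,0,-0.5]]' --hand '[0.055,0.055,0.055,0.055,0.055,0.055,0.055,0.055]'

```text
time: 31.3
tool_pos: [0.4575, -0.0022, 0.1509]
tcp_rot: [-0.096, -3.134, 0.004]
wrist_force: [0.5, 0.4, 0.2]
width: 0.645
```

```bash
python3 plan.py .4326 -.3397 .13 -.0166 8
```

```text
t 31.3 tcp [ 0.4575 -0.0022  0.1509] F [0.5 0.4 0.2] w 55.1 q [-0.06 -0.11  2.1  -0.    1.16 -1.57] | d world [ -24.9 -337.5  -20.9] turn [-0.15 -0.33 -2.56]
[0.0005, -0.0423, 0.0027] [-0.02, -0.04, -0.32]
[0.0008, -0.0423, 0.0027] [-0.02, -0.04, -0.32]
[0.001, -0.0423, 0.0027] [-0.02, -0.04, -0.32]
[0.0012, -0.0423, 0.0027] [-0.02, -0.04, -0.32]
[0.0015, -0.0423, 0.0027] [-0.02, -0.04, -0.32]
[0.0017, -0.0423, 0.0027] [-0.02, -0.04, -0.32]
[0.0019, -0.0423, 0.0026] [-0.02, -0.04, -0.32]
[0.0022, -0.0422, 0.0026] [-0.02, -0.04, -0.32]
```

>>> arm_command --slide '[[0.001,-0.042,0],[0.001,-0.042,0],[0.001,-0.042,0.002],[0.001,-0.042,0.004],[0.001,-0.04,0.004],[0.001,-0.03,0.005],[0.001,-0.02,0.005],[0.001,-0.01,0.01]]' --angular '[[0,0,-0.4],[0,0,-0.4],[0,0,-0.4],[0,0,-0.4],[0,-0.3,-0.4],[0,0,-0.4],[0,0,-0.2],[0,0,0]]' --hand '[0.055,0.055,0.055,0.055,0.055,0.055,0.055,0.055]'

```text
time: 32.1
tool_pos: [0.4281, -0.2833, 0.1118]
tcp_rot: [-0.032, -3.133, -0.0]
wrist_force: [0.7, 0.3, 0.4]
width: 0.643
```

```bash
python3 plan.py .4326 -.3397 .04 -.0166 4
```

```text
t 32.1 tcp [ 0.4281 -0.2833  0.1118] F [0.7 0.3 0.4] w 54.9 q [-0.63  0.04  2.03 -0.01  1.08 -2.18] | d world [  4.5 -56.4 -71.8] turn [ 0.   -0.49 -0.22]
[-0.0016, -0.0141, 0.0179] [0.0, -0.12, -0.05]
[-0.0015, -0.0141, 0.0179] [0.0, -0.12, -0.05]
[-0.0015, -0.0141, 0.0179] [0.0, -0.12, -0.05]
[-0.0014, -0.0141, 0.018] [0.0, -0.12, -0.05]
```

>>> arm_command --slide '[[-0.001,-0.012,0],[-0.001,-0.013,0.005],[-0.001,-0.013,0.01],[-0.001,-0.009,0.015],[0,-0.004,0.015],[0,0,0.01],[0,0,0.005],[0,0,0]]' --angular '[[0,-0.2,-0.1],[0,-0.2,-0.1],[0,0,0],[0,0,0],[0,0,0],[0,0,0],[0,0,0],[0,0,0]]' --hand '[0.055,0.055,0.055,0.055,0.055,0.055,0.055,0.055]'

```text
time: 32.9
tool_pos: [0.4288, -0.3345, 0.0413]
tcp_rot: [-0.024, -3.134, -0.01]
wrist_force: [0.7, 0.7, 0.1]
width: 0.646
```

```bash
python3 plan.py .4326 -.3397 -.02 -.0166 4
python3 - <<'E'
from h import *
im=bot.read_camera("side")[:,:,::-1]
cv2.imwrite("pics/side25c.png",crop(im,230,320,100,110,6))
E
```

```text
t 32.9 tcp [ 0.4288 -0.3345  0.0413] F [0.7 0.7 0.1] w 55.2 q [-0.71  0.18  2.02  0.    0.95 -2.26] | d world [  3.8  -5.2 -61.3] turn [ 0.36 -0.42  0.07]
[-0.0011, -0.0014, 0.0153] [0.09, -0.1, 0.02]
[-0.001, -0.0014, 0.0153] [0.09, -0.1, 0.02]
[-0.001, -0.0013, 0.0153] [0.09, -0.1, 0.02]
[-0.001, -0.0013, 0.0153] [0.09, -0.1, 0.02]
```

View pics/side25c.png

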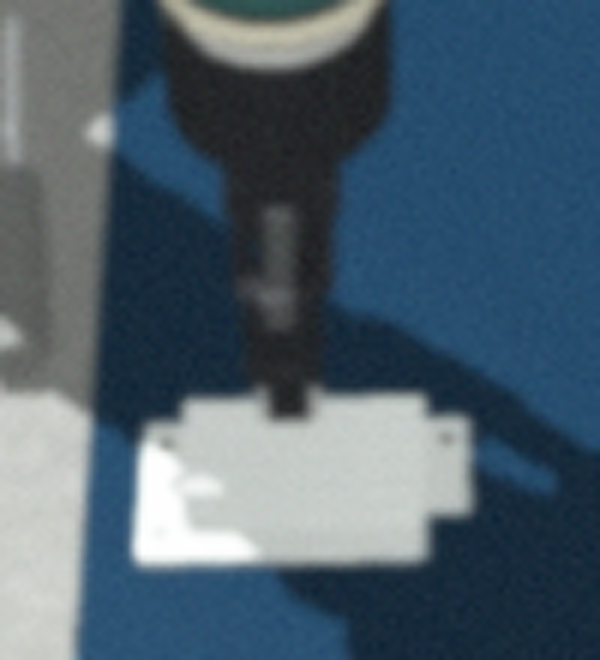

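The sink has its cut at lower right (RH). The tool is about 4 mm short in x (tip col 290, fin middle ~305). Correcting and descending.

>>> arm_command --slide '[[-0.004,-0.004,0.0],[-0.001,-0.001,0.01],[0,0,0.015],[0,0,0.014],[0,0,0.008],[0,0,0.004],[0,0,0.001],[0,0,0]]' --angular '[[0.3,-0.4,0],[0,0,0],[0,0,0],[0,0,0],[0,0,0],[0,0,0],[0,0,0],[0,0,0]]' --hand '[0.055,0.055,0.055,0.055,0.055,0.055,0.055,0.055]'

```text
time: 33.75
tool_pos: [0.4374, -0.3414, -0.011]
tcp_rot: [0.022, 3.136, -0.006]
wrist_force: [-0.5, 0.1, -0.2]
width: 0.646
```

```bash
python3 plan.py .4326 -.3397 -.021 -.0166 1
```

```text
t 33.75 tcp [ 0.4374 -0.3414 -0.011 ] F [-0.5  0.1 -0.2] w 55.2 q [-0.71  0.26  2.04  0.    0.83 -2.27] | d world [ -4.8   1.7 -10. ] turn [-0.22  0.33  0.16]
[0.0049, 0.0017, 0.01] [-0.22, 0.33, 0.16]
```

>>> arm_command --slide '[[0.004,0.001,0.003],[0,0,0.003],[0,0,0.002],[0,0,0.001],[0,0,0],[0,0,0],[0,0,0],[0,0,0]]' --angular '[[-0.2,0.3,0.1],[0,0,0],[0,0,0],[0,0,0],[0,0,0],[0,0,0],[0,0,0],[0,0,0]]' --hand '[0.055,0.055,0.055,0.055,0.055,0.03,0.03,0.03]'

```text
time: 34.55
tool_pos: [0.4345, -0.3417, -0.0186]
tcp_rot: [0.025, 3.138, -0.004]
wrist_force: [-0.4, -0.5, -1.8]
width: 0.445
```

```bash
python3 plan.py .4326 -.3397 -.021 -.0166 1
python3 - <<'E'
from h import *
im=bot.read_camera("side")[:,:,::-1]
cv2.imwrite("pics/side26c.png",crop(im,230,320,100,110,6))
E
```

```text
t 34.55 tcp [ 0.4345 -0.3417 -0.0186] F [-0.4 -0.5 -1.8] w 38.0 q [-0.71  0.27  2.05 -0.    0.82 -2.27] | d world [-1.9  2.  -2.4] turn [-0.15  0.18  0.04]
[0.002, 0.002, 0.0023] [-0.15, 0.18, 0.04]
```

View pics/side26c.png

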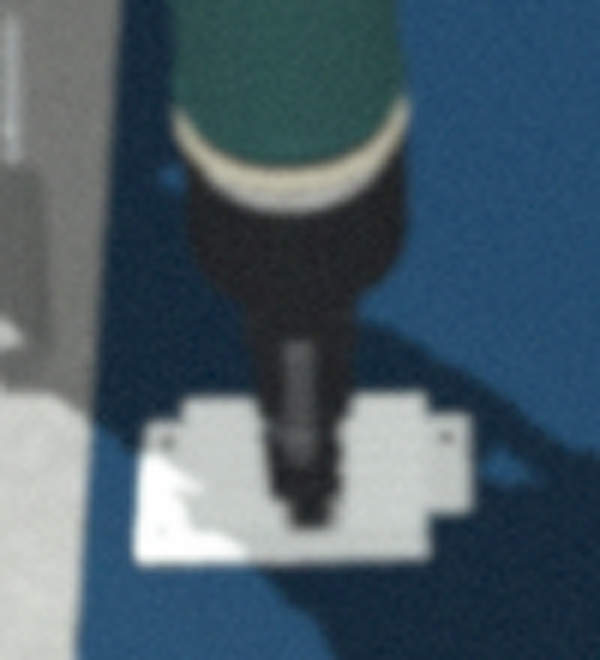

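Gripped (38 mm, tip at col 310, fin middle ~305). Lifting and carrying.

>>> arm_command --slide '[[0,0,-0.01],[0,0,-0.03],[0,0,-0.04],[0,0,-0.04],[0,0.01,-0.03],[0,0.02,-0.015],[0,0.032,-0.005],[0,0.038,0]]' --angular '[[0,0,0],[0,0,0],[0,0,0],[0,0,0],[0,0,0],[0,0,0],[0,0,0],[0,0,0.5]]' --hand '[0.03,0.03,0.03,0.03,0.03,0.03,0.03,0.03]'

```text
time: 35.4
tool_pos: [0.4337, -0.2403, 0.1595]
tcp_rot: [0.048, 3.141, 0.0]
wrist_force: [0.7, -0.1, -3.1]
width: 0.452
```

```bash
python3 plan.py .491 .3388 .155 -.14 15
```

```text
t 35.4 tcp [ 0.4337 -0.2403  0.1595] F [ 0.7 -0.1 -3.1] w 38.6 q [-0.56 -0.05  2.02  0.    1.16 -2.1 ] | d world [ 57.3 579.1  -4.5] turn [0.01 0.02 6.27]
[-0.0026, 0.0387, 0.0003] [0.0, 0.0, 0.42]
[-0.0024, 0.0387, 0.0003] [0.0, 0.0, 0.42]
[-0.0021, 0.0387, 0.0003] [0.0, 0.0, 0.42]
[-0.0018, 0.0388, 0.0003] [0.0, 0.0, 0.42]
[-0.0015, 0.0388, 0.0003] [0.0, 0.0, 0.42]
[-0.0012, 0.0388, 0.0003] [0.0, 0.0, 0.42]
[-0.0009, 0.0388, 0.0003] [0.0, 0.0, 0.42]
[-0.0007, 0.0388, 0.0003] [0.0, 0.0, 0.42]
[-0.0004, 0.0388, 0.0003] [0.0, 0.0, 0.42]
[-0.0001, 0.0388, 0.0003] [0.0, 0.0, 0.42]
[0.0002, 0.0388, 0.0003] [0.0, 0.0, 0.42]
[0.0005, 0.0388, 0.0003] [0.0, 0.0, 0.42]
[0.0008, 0.0388, 0.0003] [0.0, 0.0, 0.42]
[0.001, 0.0388, 0.0003] [0.0, 0.0, 0.42]
[0.0013, 0.0388, 0.0003] [0.0, 0.0, 0.42]
```

>>> arm_command --slide '[[-0.003,0.039,0],[-0.003,0.039,0],[-0.002,0.039,0],[-0.002,0.039,0],[-0.002,0.039,0],[-0.002,0.039,0],[-0.001,0.039,0],[-0.001,0.039,0]]' --angular '[[0,0,0.4],[0,0,0.4],[0,0,0.4],[0,0,0.4],[0,0,0.4],[0,0,0.4],[0,0,0.4],[0,0,0.4]]' --hand '[0.03,0.03,0.03,0.03,0.03,0.03,0.03,0.03]'

```text
time: 36.2
tool_pos: [0.4645, 0.0821, 0.1636]
tcp_rot: [0.146, 3.133, -0.001]
wrist_force: [1.2, 0.2, -1.8]
width: 0.451
```

```bash
python3 plan.py .491 .3388 .155 -.14 7
```

```text
t 36.2 tcp [0.4645 0.0821 0.1636] F [ 1.2  0.2 -1.8] w 38.6 q [ 0.12 -0.1   2.07 -0.    1.17 -1.35] | d world [ 26.5 256.7  -8.6] turn [-0.01  0.28  2.68]
[-0.0003, 0.0369, 0.0012] [-0.0, 0.04, 0.38]
[-0.0001, 0.0369, 0.0012] [-0.0, 0.04, 0.38]
[0.0001, 0.0369, 0.0012] [-0.0, 0.04, 0.38]
[0.0004, 0.0369, 0.0012] [-0.0, 0.04, 0.38]
[0.0006, 0.0369, 0.0012] [-0.0, 0.04, 0.38]
[0.0009, 0.0368, 0.0012] [-0.0, 0.04, 0.38]
[0.0011, 0.0368, 0.0012] [-0.0, 0.04, 0.38]
```

>>> arm_command --slide '[[0,0.037,0],[0,0.037,0],[0,0.037,0],[0,0.034,0],[0,0.026,0],[0,0.02,0],[0,0.012,0],[0,0.006,0]]' --angular '[[0,0,0.4],[0,0,0.4],[0,0,0.4],[0,0.3,0.4],[0,0,0.4],[0,0,0.4],[0,0,0.2],[0,0,0]]' --hand '[0.03,0.03,0.03,0.03,0.03,0.03,0.03,0.03]'

```text
time: 37.0
tool_pos: [0.4833, 0.3027, 0.1653]
tcp_rot: [-0.209, -3.133, 0.0]
wrist_force: [-0.5, 0.3, -2.4]
width: 0.446
```

```bash
python3 plan.py .491 .3388 .145 -.14 4
```

```text
t 37.0 tcp [0.4833 0.3027 0.1653] F [-0.5  0.3 -2.4] w 38.1 q [ 0.52  0.09  1.87  0.    1.18 -0.92] | d world [  7.7  36.1 -20.3] turn [-0.02 -0.1   0.38]
[-0.0007, 0.0092, 0.0051] [-0.01, -0.02, 0.1]
[-0.0007, 0.0092, 0.0051] [-0.01, -0.02, 0.1]
[-0.0007, 0.0092, 0.0051] [-0.01, -0.02, 0.1]
[-0.0007, 0.0092, 0.0051] [-0.01, -0.02, 0.1]
```

>>> arm_command --slide '[[-0.001,0.01,0],[-0.001,0.009,0.004],[-0.001,0.007,0.005],[0,0.004,0.005],[0,0.002,0.003],[0,0,0],[0,0,0],[0,0,0]]' --angular '[[0,0,0.3],[0,0,0],[0,0,0],[0,0,0],[0,0,0],[0,0,0],[0,0,0],[0,0,0]]' --hand '[0.03,0.03,0.03,0.03,0.03,0.03,0.03,0.03]'

```text
time: 37.8
tool_pos: [0.4907, 0.333, 0.1456]
tcp_rot: [-0.222, -3.13, 0.006]
wrist_force: [-0.7, 0.2, -3.1]
width: 0.449
```

```bash
python3 plan.py .491 .3388 .145 -.14 1
```

```text
t 37.8 tcp [0.4907 0.333  0.1456] F [-0.7  0.2 -3.1] w 38.3 q [ 0.55  0.15  1.84 -0.    1.15 -0.87] | d world [ 0.3  5.8 -0.6] turn [-0.22 -0.22 -0.08]
[0.0005, 0.0058, 0.0006] [-0.22, -0.22, -0.08]
```

>>> arm_command --slide '[[0,0.005,0],[0,0.001,0],[0,0,0.005],[0,0,0.007],[0,0,0.007],[0,0,0.005],[0,0,0.002],[0,0,0]]' --angular '[[-0.2,-0.2,0],[0,0,0],[0,0,0],[0,0,0],[0,0,0],[0,0,0],[0,0,0],[0,0,0]]' --hand '[0.03,0.03,0.03,0.03,0.03,0.03,0.03,0.03]'

```text
time: 38.6
tool_pos: [0.4915, 0.3389, 0.1173]
tcp_rot: [-0.222, -3.134, 0.0]
wrist_force: [-0.4, 0.5, -2.3]
width: 0.448
```

```bash
python3 plan.py .491 .3388 .093 -.14 1
python3 - <<'E'
from h import *
im=bot.read_camera("side")[:,:,::-1]
cv2.imwrite("pics/side27c.png",crop(im,250,140,90,110,7))
E
```

```text
t 38.6 tcp [0.4915 0.3389 0.1173] F [-0.4  0.5 -2.3] w 38.2 q [ 0.56  0.18  1.86 -0.    1.1  -0.87] | d world [ -0.5  -0.1 -24.3] turn [-0.01 -0.   -0.1 ]
[0.0004, -0.0001, 0.0243] [-0.01, -0.0, -0.1]
```

View pics/side27c.png

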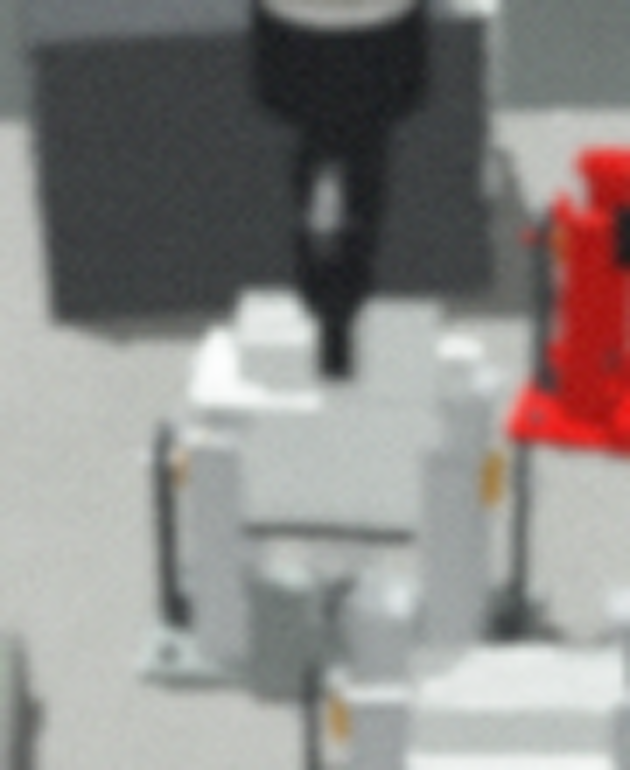

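Same alignment as for the first RH sink (fins 240–440). Lowering.

>>> arm_command --slide '[[0,0,0.005],[0,0,0.005],[0,0,0.005],[0,0,0.005],[0,0,0.003],[0,0,0],[0,0,0],[0,0,0]]' --angular '[[0,0,0],[0,0,0],[0,0,0],[0,0,0],[0,0,0],[0,0,0],[0,0,0],[0,0,0]]' --hand '[0.03,0.03,0.03,0.03,0.03,0.03,0.03,0.03]'

```text
time: 39.45
tool_pos: [0.4921, 0.3386, 0.0933]
tcp_rot: [0.223, 3.133, -0.001]
wrist_force: [-0.9, 0.7, -2.2]
width: 0.451
```

```bash
python3 plan.py .491 .3388 .0545 -.14 1
python3 - <<'E'
from h import *
im=bot.read_camera("side")[:,:,::-1]
cv2.imwrite("pics/side28c.png",crop(im,250,140,90,110,7))
E
```

```text
t 39.45 tcp [0.4921 0.3386 0.0933] F [-0.9  0.7 -2.2] w 38.5 q [ 0.56  0.21  1.88 -0.    1.05 -0.87] | d world [ -1.1   0.2 -38.8] turn [-0.01  0.06 -0.12]
[0.0011, 0.0001, 0.0388] [-0.01, 0.06, -0.12]
```

View pics/side28c.png

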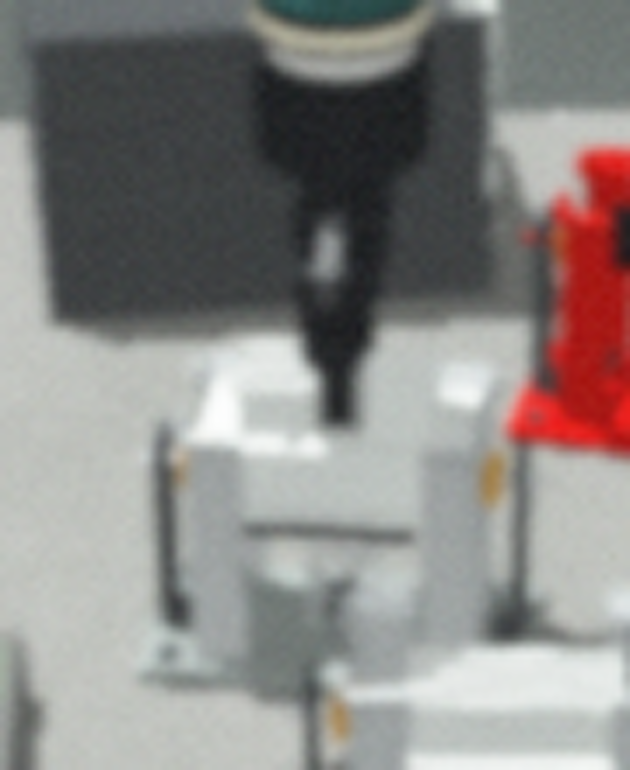

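In the well. Pushing.

>>> arm_command --slide '[[0.001,0,0.004],[0,0,0.005],[0,0,0.005],[0,0,0.005],[0,0,0.005],[0,0,0.005],[0,0,0.005],[0,0,0.005]]' --angular '[[0,0,0],[0,0,0],[0,0,0],[0,0,0],[0,0,0],[0,0,0],[0,0,0],[0,0,0]]' --hand '[0.03,0.03,0.03,0.03,0.03,0.03,0.03,0.03]'

```text
time: 40.3
tool_pos: [0.493, 0.3388, 0.0642]
tcp_rot: [0.226, 3.129, 0.0]
wrist_force: [-4.5, -3.8, 9.8]
width: 0.451
```

```bash
python3 plan.py .491 .3388 .0545 -.14 1
```

```text
t 40.3 tcp [0.493  0.3388 0.0642] F [-4.5 -3.8  9.8] w 38.5 q [ 0.56  0.24  1.9  -0.    1.   -0.86] | d world [-2.   0.  -9.7] turn [ 0.02  0.24 -0.23]
[0.002, -0.0002, 0.0096] [0.02, 0.24, -0.23]
```

>>> arm_command --slide '[[0.001,0,0.004],[0,0,0.004],[0,0,0.004],[0,0,0.004],[0,0,0.003],[0,0,0.001],[0,0,0],[0,0,0]]' --angular '[[0,0.1,0],[0,0,0],[0,0,0],[0,0,0],[0,0,0],[0,0,0],[0,0,0],[0,0,0]]' --hand '[0.03,0.03,0.03,0.03,0.03,0.03,0.03,0.03]'

```text
time: 41.1
tool_pos: [0.493, 0.3388, 0.0514]
tcp_rot: [0.228, 3.129, 0.001]
wrist_force: [-2.5, -1.1, 3.8]
width: 0.449
```

```bash
python3 plan.py .491 .3388 .0545 -.14 1
python3 - <<'E'
from h import *
im=bot.read_camera("side")[:,:,::-1]
cv2.imwrite("pics/side29c.png",crop(im,250,140,90,110,7))
E
```

```text
t 41.1 tcp [0.493  0.3388 0.0514] F [-2.5 -1.1  3.8] w 38.3 q [ 0.56  0.25  1.91 -0.    0.97 -0.86] | d world [-2.   0.   3.1] turn [ 0.05  0.24 -0.33]
[0.002, -0.0002, -0.0031] [0.05, 0.24, -0.33]
```

View pics/side29c.png

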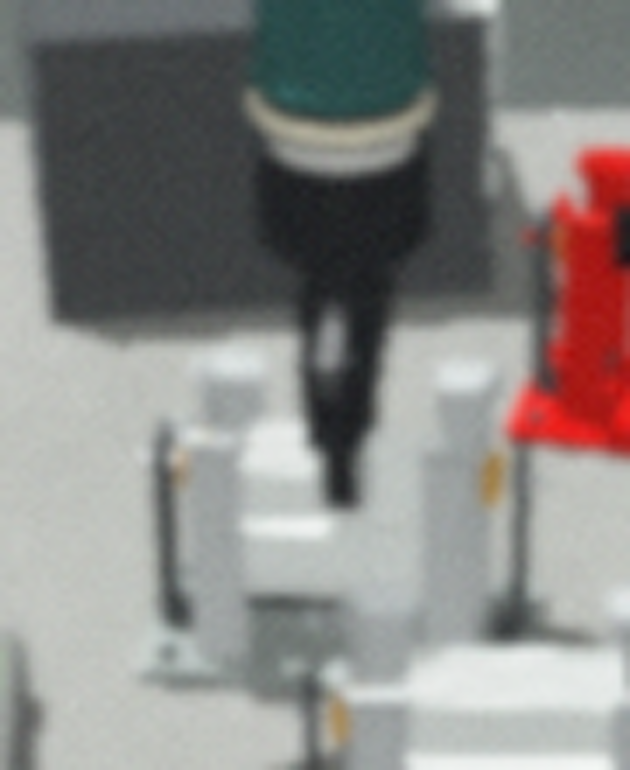

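Both catches are back at rest (180 and 490). Releasing, lifting, and clearing away.

>>> arm_command --slide '[[0,0,0],[0,0,0],[0,0,0],[0,0,-0.01],[0,0,-0.03],[0,0,-0.04],[0,0,-0.03],[0,0,-0.02]]' --angular '[[0,0,0],[0,0,0],[0,0,0],[0,0,0],[0,0,0],[0,0,0],[0,0,0],[0,0,0]]' --hand '[0.055,0.055,0.055,0.055,0.055,0.055,0.055,0.055]'

```text
time: 41.95
tool_pos: [0.4902, 0.3382, 0.1813]
tcp_rot: [-0.228, -3.132, 0.003]
wrist_force: [0.0, -0.0, 0.0]
width: 0.645
```

>>> arm_command --slide '[[0,0.02,-0.02],[0,0.035,-0.01],[0,0.035,0],[0,0.035,0],[0,0.035,0],[0,0.03,0],[0,0.015,0],[0,0,0]]' --angular '[[0,0,0],[0,0,0],[0,0,0],[0,0,0],[0,0,0],[0,0,0],[0,0,0],[0,0,0]]' --hand '[0.055,0.055,0.055,0.055,0.055,0.055,0.055,0.055]'

```text
time: 42.75
tool_pos: [0.5247, 0.5513, 0.2263]
tcp_rot: [0.23, 3.121, 0.017]
wrist_force: [0.3, 0.6, -0.3]
width: 0.645
```

Run:
```python
from h import *
im=bot.read_camera("side")[:,:,::-1]
cv2.imwrite("pics/side30c.png",crop(im,240,160,130,120,6))
im=bot.read_camera("top")[:,:,::-1]; cv2.imwrite("pics/top30.png",im)
cv2.imwrite("pics/top30c.png",crop(im,195,190,150,120,5))
s=bot.read_state(); print(s["time"],s["tool_pos"],s["wrist_force"])
```

```text
42.85 [0.52462781 0.54917248 0.22625023] [0.00437704 0.37556183 0.18971188]
```

View pics/side30c.png

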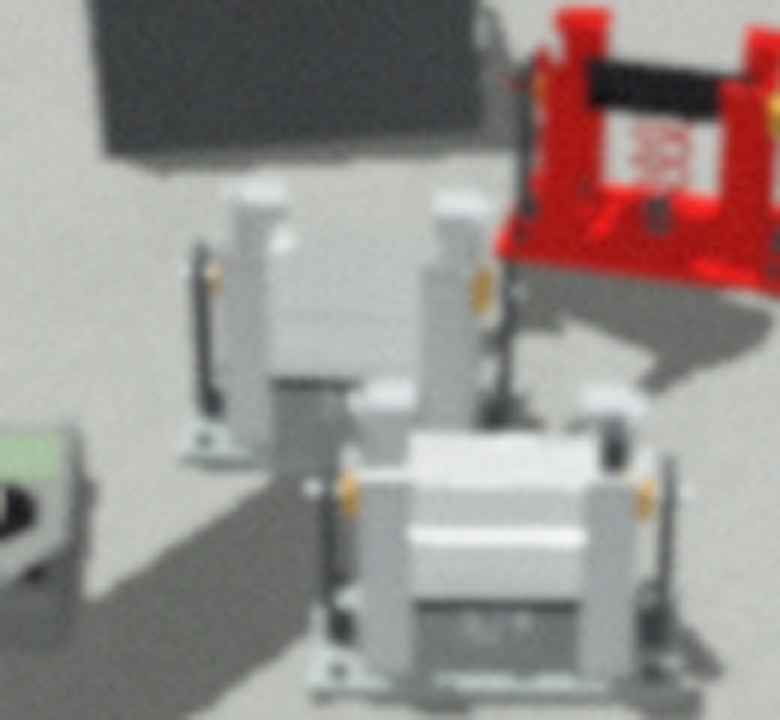

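View pics/top30.png

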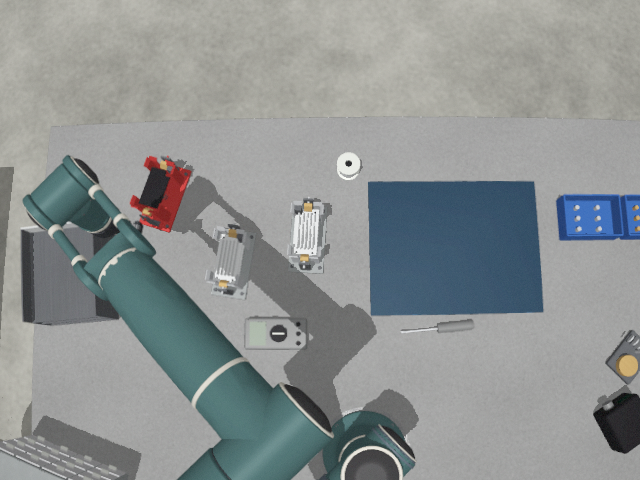

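View pics/top30c.png

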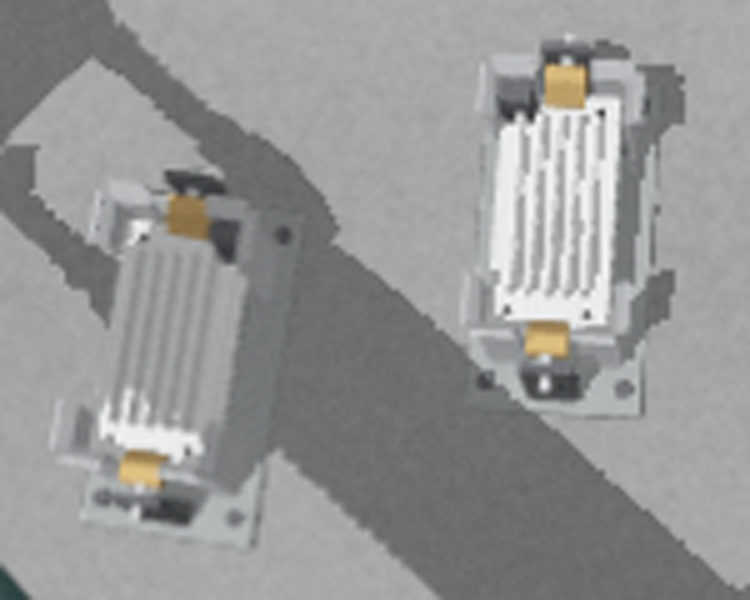

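Both magazines show the brass catches lying over both end flanges: LH at (566,87)/(547,339), RH at (187,215)/(141,468). The cut corners are at the key posts and the mat is empty. The reel (348,165), meter (276,332) and driver (437,327) are where they were. Handing in.

```bash
python3 -c "
from workcell import bot
print(bot.finish_job()); s=bot.read_state(); print(s['time'])"
```

```text
the job is handed in; nothing more can be done
None
the job is handed in; nothing more can be done
```

I handed the job in at about 43 s of the 72 s allowed. All four sinks are loaded, two in each magazine. I pushed the loose left-hand sink home, then added l2 on top of it. Both right-hand sinks went into the right-hand magazine.

**Last checks:** At each push the force fell to 2–4 N as the catches sprang back. In the final pictures the brass catches lie over both end flanges of each top sink, and a second sink sits below it in each magazine. The mat is empty. The reel, screwdriver and meter look unmoved, and the gripper was clear and carrying no load. I judged the final sink heights, centring and tilt by eye from the pictures; I did not measure them, and `finish_job` gave no verdict.

**What disagreed:**
- **Tool height:** the reported tool height read about 40 mm lower than the cameras showed. I confirmed this with a slow, contact-free descent to below where the first sink's flange should have been, then worked from the gripped height instead.
- **Side camera:** it sat about 1–1.5 pixels off the top camera, which did not affect the fits.
- **First approach:** it overshot by about 11–15 mm before I slowed the moves down. It caused no damage.

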